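# Box up a veneer desk tray

## Task

Box up one desk tray: lift only the top tray off the nested stack, leaving the others nested where they stand, carry it to the open carton on the sloping stand and set it down, without dropping it, squarely into the slot in the carton's bottom. Then close the carton properly, folding both short end flaps in first and the two long flaps over them, until all four lie flat. Leave everything else on the bench where it is.

Things in the scene. Friction and masses are not known exactly. Their poses are not given: they have to be found in the camera images.
- tray_top: Topmost of 3 identical nested open desk trays of light veneer on a 12 mm plywood pad; 120 g, 63 mm wide (own x), 191 long (own y), 46 high. Origin: centre of its underside, z up out of it. Lower 28 mm: sloping sides, 40 x 168 at the underside, 54 x 182 above. Top 18 mm: upright rim band, 63 x 191 outside, 3 mm thick, stiff; pinch it across the 63 mm width, at mid-length to keep it level.
- tray_top_rim (a point): Centre of the top tray's mouth, level with the top of its rim, 46 mm above its underside. Only the 18 mm below this belong to the top tray; below that comes the next tray's rim band, just as wide, and fingers reaching that low clamp it too.
- tray_next: Second tray of the stack, same shape, its rim 18 mm lower; the top tray's rim band rests on it. The nest is close (1.5 mm all round, 28 mm deep), so the top tray must be drawn straight up. This tray must stay in the stack.
- tray_bottom: Lowest tray of the stack, same shape, standing on the pad; it must stay too.
- carton: Open brown carton, fixed on a plywood stand sloping 25 degrees, opening leaning to the robot. Origin: centre of its underside. Own z: out of the opening; y: along its length; x: up the slope, away from the robot. Outside 130 (x) x 212 mm (y), walls and bottom 3 mm. Short walls end at z = 59, long ones at 62 mm. 3 mm thick flaps, 63 mm from crease to free edge, hang on all four top edges.
- carton_slot (a point): Centre of the slot's floor, in the carton frame (0, 0, 3 mm). A cardboard insert pad 16 mm thick covers the carton's bottom but for this slot, 54 mm wide across x and running the whole inner length of 206 mm along y. The tray stands in it on the carton's bottom, its length along y, and its rim is then at carton z = 49 mm.
- carton_mouth (a point): Centre of the carton's mouth, carton frame (0, 0, 62 mm). Closed end flaps (120 mm wide) lie at z = 59 to 62, closed long flaps (210 mm) over them at 62.5 to 65.5, meeting in the middle. Creases are stiff: a flap stays where it is left; 0.5 N at its free edge turns it. Push its outer face with closed fingers, carrying the edge up and over its arc; shoved straight towards its crease, a splayed flap jams.
- flap_left (a joint): Short end flap on the carton's +y end, crease along x at y = 104 mm, z = 59 mm (carton frame). 0 = folded flat shut, 1.57 = standing straight up in line with the wall, more = splayed outwards (at most 2.6). Starts at 1.75 to 2.2.
- flap_right (a joint): Short end flap on the carton's -y end, crease along x at y = -104 mm, z = 59 mm. Same values and starts.
- flap_far (a joint): Long flap on the carton's upper, +x side (away from the robot), crease along y at x = 63.5 mm, z = 62.5 mm. Same values; starts at 1.9 to 2.2.
- flap_near (a joint): Long flap on the carton's lower, -x side (towards the robot), crease along y at x = -63.5 mm, z = 62.5 mm. Same values; starts at 1.9 to 2.2.
- flap_left_edge (a point): Middle of the free edge of the left end flap.
- flap_right_edge (a point): Middle of the free edge of the right end flap.
- flap_far_edge (a point): Middle of the free edge of the far long flap.
- flap_near_edge (a point): Middle of the free edge of the near long flap.
- sanding_block: Bystander: cork sanding block, 66 x 112 x 37 mm, in front of the stack. Origin under its centre.
- tape_measure: Bystander: black tape measure, 66 x 34 x 62 mm, in front of the stack. Origin under its centre.
- tape_roll: Bystander: roll of brown packing tape lying flat, 104 mm across, 48 mm high. Origin under its centre.
- glue_bottle: Bystander: white glue bottle, 64 mm across, 160 mm high, between and behind the stack and the carton. Origin under its centre.
- try_square: Bystander: wood and steel try square lying flat, 160 mm blade, 18 mm high. Origin under the middle of its wooden stock.
- offcut: Bystander: wood offcut lying flat, 55 x 120 x 22 mm. Origin under its centre.
There are look-alikes about, which are no part of the job. Leave any purple or red look-alike of the tray_top alone.

How it is judged:
By the outcome, as a careful person would: the job done as asked, in the order asked, and still so for the second after the job is handed in, with the robot touching nothing.
It also fails if it takes over 72 s, if anything falls off the work surface, if the arm or the gripper's body presses on something with over 40 N, if the wrist force passes 120 N, or if a joint passes its speed limit or range.

## Robot

A 7-joint arm with a two-finger parallel gripper is mounted at the origin on the work surface. World frame = base frame: x ahead of the robot, y to its left, z up, the work surface at z = 0. Lengths are in m, angles in rad, forces in N, time in s.
With the tool pointing down it reaches from about 0.35 to 0.775 m from the base axis. Payload 3.1 kg.
Tool frame: the origin (TCP) lies between the finger pads; the fingertips stand 17 mm ahead of it and the grasp point (between the pads) lies 2 mm behind it; y points along the fingers, x is the direction in which the jaws open and shut, and the axes are right-handed (so a half turn about y gives the same grasp; the last joint's range is limited). The gripper opens to 85 mm and grips with 20 to 120 N. Pads are 22 mm wide; open, the fingers measure 114 mm over their backs; the gripper's body (76 mm by 85 mm) begins 54 mm behind the grasp point. The pads swing forward as they close: fully open they stand 13 mm farther back than shut.
Start: joints at [-0.042, 0.311, 0.014, 1.512, -0.004, 1.319, -0.027], TCP at [0.55, 0, 0.248] pointing down, gripper open.
Joint ranges: [-2.7, 2.7], [-0.3, 1.91], [-1.27, 1.3], [0.12, 2.57], [-1.44, 4.58], [0.2, 2.03], [-3.05, 3.05]. Speed limits (rad/s): [2.79, 2.79, 3.14, 3.14, 3.14, 3.14, 3.14].

## Interface

Orientations are given as a unit quaternion [x, y, z, w].
In Python, from bench import * gives the robot as it stands.
- The arm moves only by the shell command python3 -m creep 'ROWS' [FORCE]. ROWS is a JSON object of lists of equal length, an entry for each row: "angular": the turn, a rotation vector about the tool's x, y, z in degrees, a list of three; "slide": the shift along the tool's x, y, z in m, a list of three; "hand": the gripper's target within -1 to 1 (shut at 1, half-way at 0, fully open at -1). A call has 1 to 8 rows; each row is the pose to reach, as a shift and turn from the pose commanded when the call began, along the tool's axes at that moment; what a row does not reach only later rows make up. A row lasts 1/10 s, in which the tool goes at most 50 mm and 8.59 degrees, less where a joint would pass 70% of its speed; a pose out of reach is approached as far as the arm can. A call with a gripper value outside its range is refused whole. The fingers move at their own pace and stop on an object; FORCE is the grip in N (left out, the last holds). Time passes only in rows, so rows that repeat a pose let the fingers close. It gives the time, the measured TCP pose, the force and the opening at its end, in the units of the state.
- get_state(): the state, without advancing time (a new reading comes with each control period).
- read_camera(name): name is "scene" or "side" or "wrist"; returns the picture (384x512x3 uint8, red, green, blue); there is no depth.
- camera_info(name): a dict with "fovy" (degrees; the focal length in pixels is half the picture's height over the tangent of half this angle, whatever the lens; pixels are square), "cx", "cy" (the principal point, pixels), "rvec" (rotation vector, rad) and "tvec" (3), from world to camera coordinates, as OpenCV has them; the wrist camera has in their place "hand_eye" (4x4, takes a point from camera to tool coordinates, whose origin is the TCP and whose axes are the tool frame's). Camera axes: x right, y down, z forward; pixel columns grow to the right and rows downward; lengths in m; the calibration is good to about 2 mm. The wrist camera is an equidistant fisheye: a pixel r from the principal point sees the ray r / f radians off the axis. A picture is of the moment at which its call begins: read the wrist's pose just before it. camera_info takes no time and is no camera call.
- sign_off(): hands the job in, once; it reports no verdict.
The state is a dict: "clock": time; "joint_positions": joint angles; "joint_velocities": joint speeds; "joint_efforts": joint torques, N m; "position": TCP position; "tool_rot": TCP orientation; "contact_force": force on the tool from outside, world axes, zero at the start; "moment": the same for the moment, N m; "opening": finger opening in m.
Only numpy, scipy, OpenCV 4.12 (cv2) and the standard library are available. Lean on these libraries where they do the work, as an engineer would, in place of code of your own. Each camera call takes 0.05 s, during which the arm holds its last target.

## Working session

There is one attempt and no reset: what is moved stays moved. The work goes in short steps, Python scripts to look and compute and a shell command to move; the robot and the scene stay as the last step left them, time stands still between calls to the robot, and variables do not carry over. Pictures are saved under pics/ and viewed, and the job is handed in when it is done.

```bash
ls; mkdir -p pics
python3 - <<'E'
from bench import *
import cv2
s=get_state()
for k in s: print(k,s[k])
for n in ["scene","side","wrist"]:
    im=read_camera(n); cv2.imwrite(f"pics/{n}0.png",im[:,:,::-1]); print(n,camera_info(n))
E
```

```text
pics
clock 0.0
joint_positions [-0.04168341  0.31172519  0.01400507  1.51307853 -0.00439523  1.31918469
 -0.02721816]
joint_velocities [-6.58429901e-05 -4.39442079e-04  7.52956745e-04 -1.65755587e-04
  1.87353739e-03 -1.29119516e-03  1.56047430e-04]
joint_efforts [-8.45983850e-04 -3.79911804e+01  1.45537080e-01 -2.30588043e+01
  1.22032766e-02  1.37352623e-02  4.05736500e-06]
position [ 5.49305792e-01 -4.32604886e-06  2.47212645e-01]
tool_rot [ 0.70714355 -0.00082451 -0.0008462  -0.70706903]
contact_force [ 0.06773412 -0.0277282  -0.36748431]
moment [-0.07065361 -0.01892161  0.0187369 ]
opening 0.08522055066715159
scene {'fovy': 57.65519694048013, 'cx': 257.83648394065267, 'cy': 192.27071429299966, 'rvec': array([ 2.11791265,  1.17097531, -0.46426544]), 'tvec': array([-0.2906929 , -0.22053467,  1.48206713])}
side {'fovy': 57.9937429981475, 'cx': 255.95014012710774, 'cy': 187.74539587610332, 'rvec': array([ 0.80019065, -2.59239918,  1.03702722]), 'tvec': array([0.45314538, 0.26587649, 0.95849243])}
wrist {'fovy': 65.70646984690485, 'cx': 253.49723389295534, 'cy': 196.99338756721352, 'hand_eye': array([[ 9.99999466e-01,  4.56012033e-04, -9.27847590e-04,
         8.96363809e-04],
       [ 1.02539935e-03, -3.22952862e-01,  9.46414496e-01,
        -1.25008433e-01],
       [ 1.31925363e-04, -9.46414941e-01, -3.22953157e-01,
         8.32843293e-02],
       [ 0.00000000e+00,  0.00000000e+00,  0.00000000e+00,
         1.00000000e+00]])}
```

View pics/scene0.png

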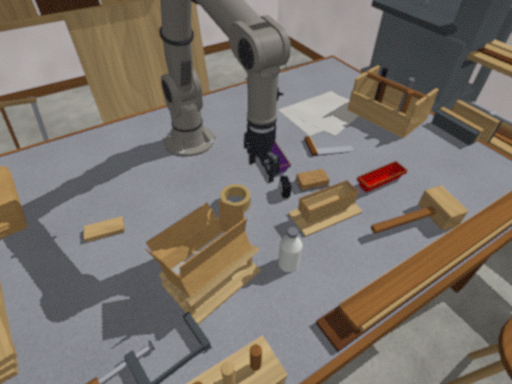

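View pics/side0.png

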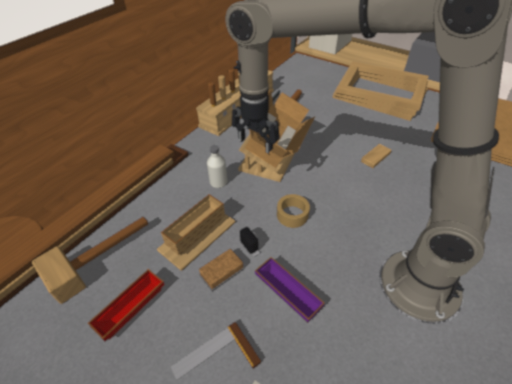

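View pics/wrist0.png

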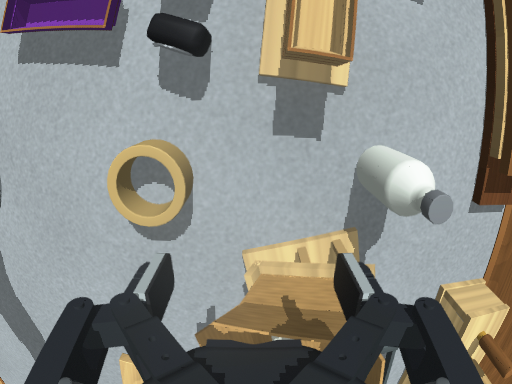

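```bash
cat > h.py <<'E'
from bench import *
import numpy as np, cv2
from scipy.spatial.transform import Rotation as R
def cam(name,st=None):
    c=camera_info(name); f=192/np.tan(np.radians(c['fovy'])/2)
    if name!='wrist':
        Rm=R.from_rotvec(c['rvec']).as_matrix(); return f,c['cx'],c['cy'],Rm.T,-Rm.T@np.array(c['tvec'])
    Rt=R.from_quat(st['tool_rot']).as_matrix(); H=np.array(c['hand_eye'])
    return f,c['cx'],c['cy'],Rt@H[:3,:3],Rt@H[:3,3]+np.array(st['position'])
def ray(name,u,v,st=None):
    f,cx,cy,Rm,o=cam(name,st); dx,dy=u-cx,v-cy
    if name=='wrist':
        r=np.hypot(dx,dy)+1e-9; th=r/f; d=np.array([np.sin(th)*dx/r,np.sin(th)*dy/r,np.cos(th)])
    else: d=np.array([dx/f,dy/f,1])
    d=Rm@d; return o,d/np.linalg.norm(d)
def plane(name,u,v,z,st=None):
    o,d=ray(name,u,v,st); return o+d*(z-o[2])/d[2]
def proj(name,P,st=None):
    f,cx,cy,Rm,o=cam(name,st); p=(np.atleast_2d(P)-o)@Rm
    if name=='wrist':
        r=np.hypot(p[:,0],p[:,1])+1e-12; th=np.arctan2(r,p[:,2]); return np.c_[cx+f*th*p[:,0]/r,cy+f*th*p[:,1]/r]
    return np.c_[cx+f*p[:,0]/p[:,2],cy+f*p[:,1]/p[:,2]]
def tri(rays):
    A=np.zeros((3,3));b=np.zeros(3)
    for o,d in rays:
        M=np.eye(3)-np.outer(d,d);A+=M;b+=M@o
    P=np.linalg.solve(A,b); return P,[np.linalg.norm((np.eye(3)-np.outer(d,d))@(P-o)) for o,d in rays]
def snap(name,fn,crop=None,k=1):
    st=get_state(); im=read_camera(name)[:,:,::-1].copy(); cv2.imwrite(f'pics/raw_{fn}.png',im)
    save(im,fn,crop,k); return st,im
def save(im,fn,crop=None,k=1):
    if crop: x0,y0,x1,y1=crop; im=im[y0:y1,x0:x1]
    cv2.imwrite(f'pics/{fn}.png',cv2.resize(im,None,fx=k,fy=k,interpolation=cv2.INTER_CUBIC))
E
python3 - <<'E'
from h import *
for n in ['scene','side']: print(n,cam(n)[4])
im=cv2.imread('pics/scene0.png'); save(im,'a1',(140,170,370,320),3.4)
im=cv2.imread('pics/side0.png'); save(im,'a2',(150,80,320,280),3)
im=cv2.imread('pics/wrist0.png'); save(im,'a3',(100,0,460,384),1.5)
E
```

```text
scene [ 1.15815751 -0.39996917  0.91014105]
side [0.09243853 0.63881481 0.88210518]
```

View pics/a1.png

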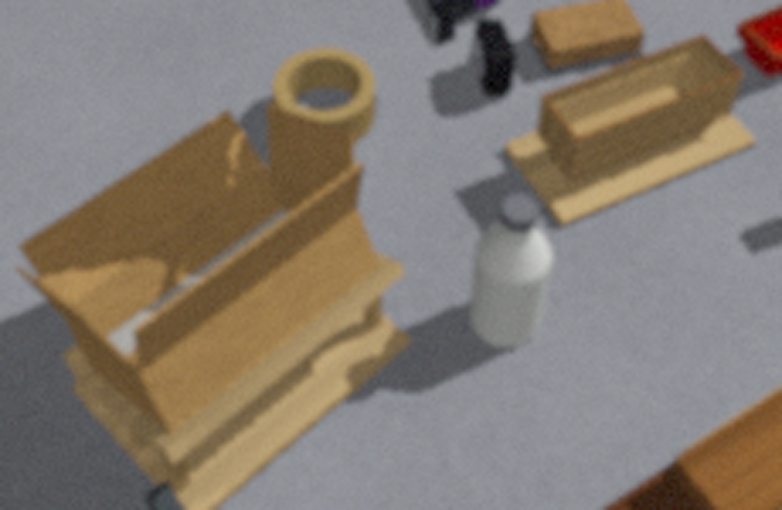

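View pics/a2.png

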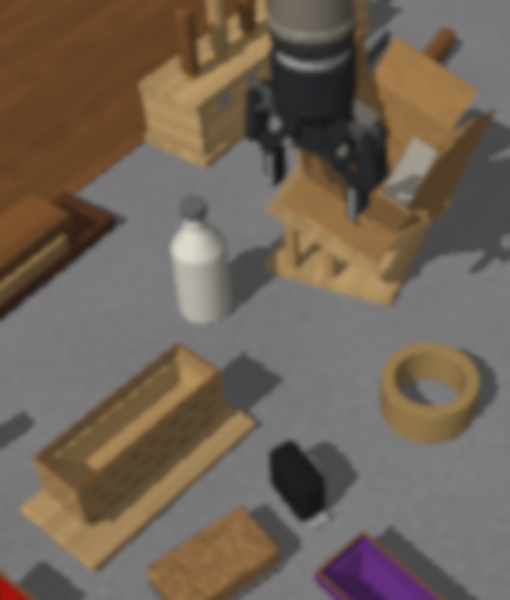

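Run:
```python
from h import *
for n,pts in [('side',[(162.3,233.3),(210,195.3),(224,206),(176.7,243.3)]),('scene',[(309.1,210.3),(358.2,191.2),(347.4,181.2),(300.3,198.5)])]:
    P=np.array([plane(n,*p,0.094) for p in pts]); print(n,P.round(3).tolist(),P.mean(0).round(4))
    for i in range(4):
        d=P[(i+1)%4]-P[i]; print(np.linalg.norm(d).round(3),np.degrees(np.arctan2(d[1],d[0])).round(1))
# carton rough: mouth
```

```text
side [[0.652, 0.316, 0.094], [0.634, 0.128, 0.094], [0.57, 0.139, 0.094], [0.594, 0.318, 0.094]] [0.6126 0.225  0.094 ]
0.188 -95.5
0.064 170.8
0.181 82.4
0.058 -2.0
scene [[0.641, 0.126, 0.094], [0.66, 0.316, 0.094], [0.606, 0.318, 0.094], [0.586, 0.134, 0.094]] [0.6232 0.2234 0.094 ]
0.19 84.2
0.054 177.6
0.186 -96.2
0.055 -7.6
```

View pics/a3.png

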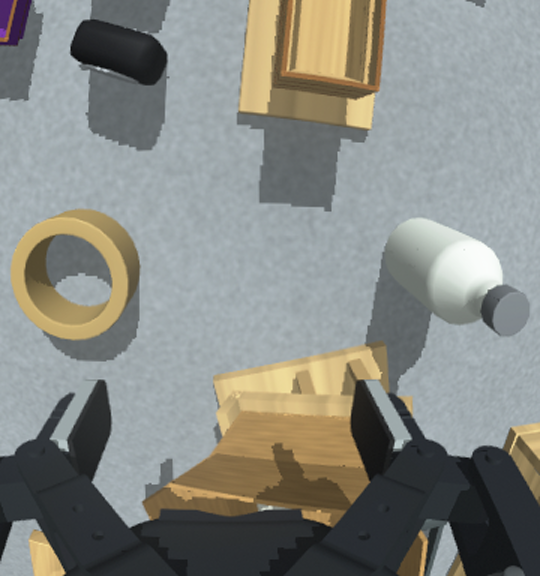

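```bash
python3 -m creep '{"angular":[[0,1,0],[0,2,0],[0,3,0],[0,4,0],[0,5.5,0],[0,5.5,0],[0,5.5,0]],"slide":[[0.014,0,0.045],[0.028,0,0.09],[0.042,0,0.135],[0.056,0,0.18],[0.069,0,0.224],[0.069,0,0.224],[0.069,0,0.224]],"hand":[-1,-1,-1,-1,-1,-1,-1]}'
python3 - <<'E'
from h import *
st,im=snap('wrist','w1',None,1.5); np.savez('pics/w1.npz',p=st['position'],q=st['tool_rot'])
st,im=snap('side','s1',(200,60,340,200),4)
st,im=snap('scene','c1',(130,170,280,330),4)
E
```

```text
clock: 0.85
position: [0.6183, 0.2257, 0.2469]
tool_rot: [0.707, -0.033, 0.032, -0.706]
contact_force: [0.2, -1.4, -0.3]
opening: 0.0852
```

View pics/w1.png

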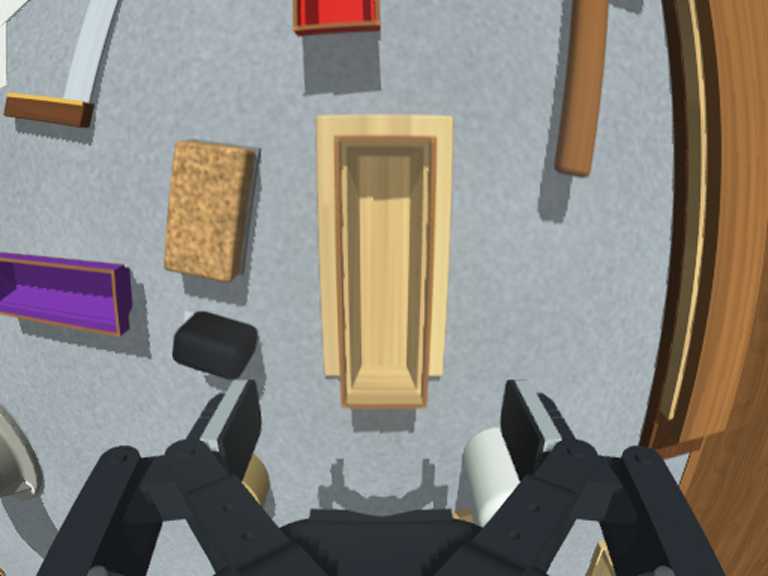

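View pics/s1.png

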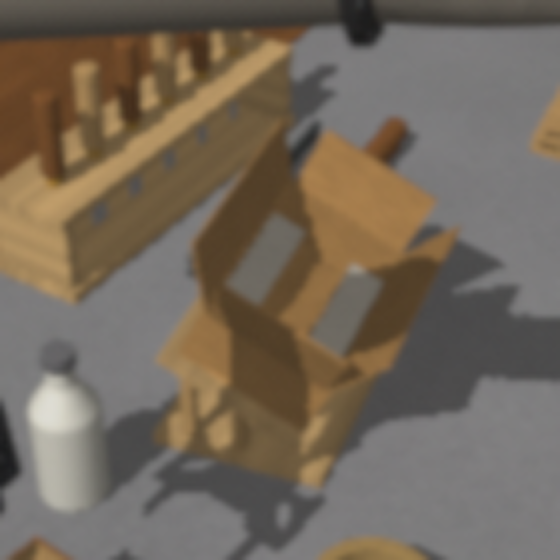

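View pics/c1.png

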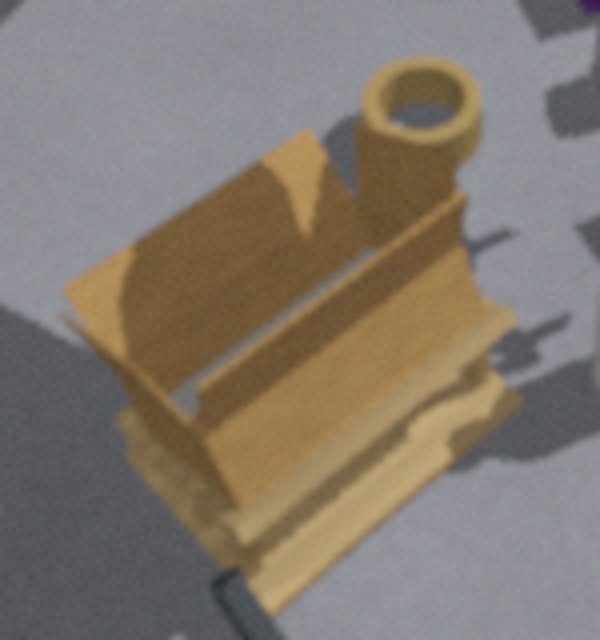

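```bash
cat >> h.py <<'E'
class D(dict): pass
def ld(fn):
    z=np.load(f'pics/{fn}.npz'); return dict(position=z['p'],tool_rot=z['q'])
E
python3 - <<'E'
from h import *
st=ld('w1'); print(st)
for z,pts in [(.094,[(335,136),(436,137),(428.5,408),(341,408)]),(.012,[(317,115),(453,116),(442,377),(325,377)])]:
    P=np.array([plane('wrist',u/1.5,v/1.5,z,st) for u,v in pts]); print(P.round(4).tolist(),P.mean(0).round(4))
    for i in range(4):
        d=P[(i+1)%4]-P[i]; print(np.linalg.norm(d).round(4),np.degrees(np.arctan2(d[1],d[0])).round(1))
E
python3 - <<'E'
from h import *
im=cv2.imread('pics/raw_w1.png'); save(im,'w1z',(205,70,310,285),2.7)
E
```

```text
{'position': array([0.61832114, 0.22565011, 0.246878  ]), 'tool_rot': array([ 0.70666077, -0.03343801,  0.03192784, -0.70604041])}
[[0.5995, 0.3193, 0.094], [0.661, 0.3132, 0.094], [0.645, 0.123, 0.094], [0.5805, 0.129, 0.094]] [0.6215 0.2211 0.094 ]
0.0619 -5.7
0.1908 -94.8
0.0648 174.7
0.1912 84.3
[[0.5787, 0.3412, 0.012], [0.6861, 0.3307, 0.012], [0.6643, 0.1014, 0.012], [0.5564, 0.1113, 0.012]] [0.6214 0.2212 0.012 ]
0.1079 -5.6
0.2304 -95.4
0.1084 174.8
0.231 84.4
```

View pics/w1z.png

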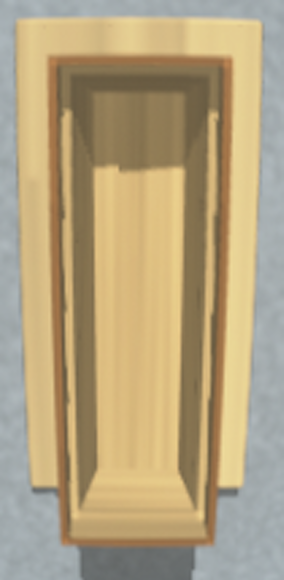

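Run:
```python
from h import *
im=cv2.imread('pics/raw_w1.png'); save(im,'w1f',(320,240,420,330),7)
```

```text
(no output)
```

View pics/w1f.png

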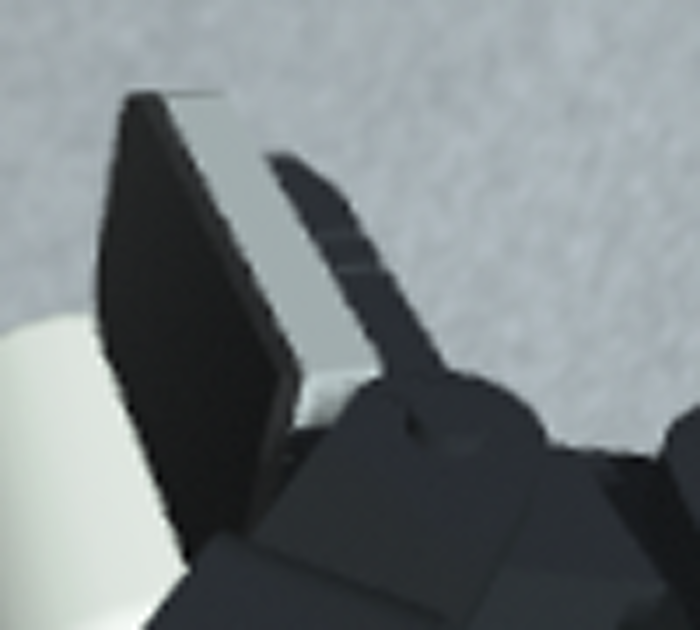

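Run:
```python
from h import *
st=dict(position=[0,0,0],tool_rot=[0,0,0,1])
for u,v in [(338,253.3),(343,253.4),(333.9,282.9),(361.8,294)]:
    o,d=ray('wrist',u,v,st); print((o+d*(0.0426-o[0])/d[0]).round(4))
```

```text
[ 0.0426 -0.0002  0.0113]
[ 0.0426 -0.0076  0.0155]
[ 0.0426 -0.0008 -0.0062]
[ 0.0426 -0.0373  0.0139]
```

```bash
python3 -m creep '{"angular":[[0,0,0],[0,0,0],[0,0,0],[0,0,0],[0,0,0],[0,0,0],[0,0,0]],"slide":[[0.0036,0.03,-0.0043],[0.0036,0.07,-0.0043],[0.0036,0.11,-0.0043],[0.0036,0.14,-0.0043],[0.0036,0.154,-0.0043],[0.0036,0.154,-0.0043],[0.0036,0.154,-0.0043]],"hand":[-1,-1,-1,-1,-1,-1,-1]}'
python3 - <<'E'
from h import *
st,im=snap('wrist','w2',None,1.5); np.savez('pics/w2.npz',p=st['position'],q=st['tool_rot'])
print(st['position'],st['contact_force'])
E
```

```text
clock: 1.7
position: [0.6235, 0.219, 0.0961]
tool_rot: [-0.706, 0.033, -0.035, 0.707]
contact_force: [-0.2, 0.7, 0.8]
opening: 0.0854
[0.62345742 0.21898943 0.09612012] [-0.16810512  0.70350298  0.75180718]
```

View pics/w2.png

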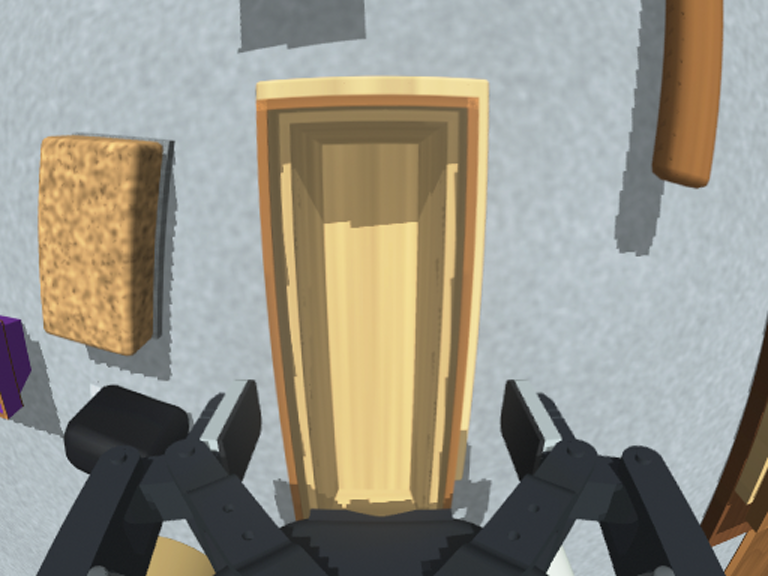

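Run:
```python
from h import *
st=ld('w2'); Rt=R.from_quat(st['tool_rot'])
s2=get_state(); print(s2['position'],R.from_quat(s2['tool_rot']).apply([1,0,0]),R.from_quat(s2['tool_rot']).apply([0,1,0]))
for n,pts in [('L',[(258,100),(265,250),(284,400),(290,460)]),('R',[(479,100),(475,250),(461,400),(455,470)])]:
    for u,v in pts:
        P=plane('wrist',u/1.5,v/1.5,.094,st); print(n,(Rt.inv().apply(P-st['position'])).round(4),P.round(4))
```

```text
[0.6239386  0.21949861 0.09688312] [ 0.99531519 -0.09659197  0.00420366] [ 0.0043683   0.00149306 -0.99998934]
L [-0.034   0.0021  0.0987] [0.5992 0.3206 0.094 ]
L [-0.0336  0.0021  0.0543] [0.5953 0.2763 0.094 ]
L [-0.0319  0.002   0.0025] [0.5919 0.2245 0.094 ]
L [-0.0326  0.002  -0.0243] [0.5887 0.198  0.094 ]
R [0.0286 0.0023 0.0983] [0.6615 0.314  0.094 ]
R [0.0289 0.0023 0.0542] [0.6575 0.2701 0.094 ]
R [0.0281 0.0022 0.0026] [0.6517 0.2189 0.094 ]
R [ 0.0287  0.0022 -0.029 ] [0.6493 0.1873 0.094 ]
```

```bash
python3 -m creep '{"angular":[[0,0,0],[0,0,0],[0,0,0],[0,0,0],[0,0,0],[0,0,0],[0,0,0],[0,0,0]],"slide":[[-0.0022,0.003,0.002],[-0.0022,0.0055,0.002],[-0.0022,0.0055,0.002],[-0.0022,0.0055,0.002],[-0.0022,0.0055,0.002],[-0.0022,0.0055,0.002],[-0.0022,0.0055,0.002],[-0.0022,0.0055,0.002]],"hand":[-1,-1,-0.7,-0.6,-0.5,-0.5,-0.5,-0.5]}' 30
python3 - <<'E'
from h import *
st,im=snap('wrist','w3',None,1.5); np.savez('pics/w3.npz',p=st['position'],q=st['tool_rot'])
print(st['position'],st['contact_force'],st['opening'])
save(im,'w3f',(280,220,380,330),5)
snap('side','s3',(130,160,260,280),5)
E
```

```text
clock: 2.55
position: [0.6202, 0.2216, 0.0888]
tool_rot: [0.706, -0.034, 0.034, -0.706]
contact_force: [0.7, 0.5, -0.1]
opening: 0.0641
[0.62019831 0.22157022 0.08877866] [ 0.70099058  0.49792346 -0.10345787] 0.06407224639334955
```

View pics/w3.png

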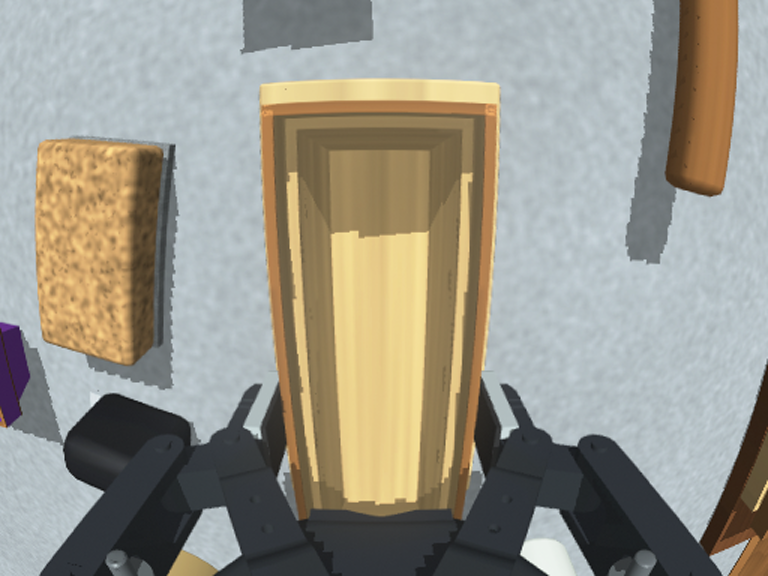

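View pics/s3.png

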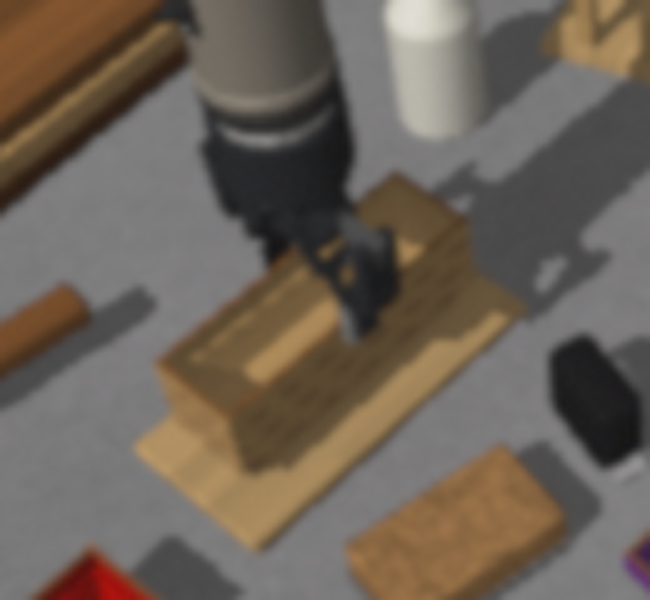

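Run:
```python
from h import *
for u,v in [(201,228),(199.6,227),(203,226.5)]:
  for x in [.580,.585,.59]:
    o,d=ray('side',u,v); print(u,x,(o+d*(x-o[0])/d[0]).round(4))
```

```text
201 0.58 [0.58   0.2348 0.0832]
201 0.585 [0.585  0.2307 0.075 ]
201 0.59 [0.59   0.2265 0.0668]
199.6 0.58 [0.58   0.239  0.0925]
199.6 0.585 [0.585  0.2349 0.0844]
199.6 0.59 [0.59   0.2308 0.0763]
203 0.58 [0.58   0.2264 0.0812]
203 0.585 [0.585  0.2221 0.0729]
203 0.59 [0.59   0.2179 0.0647]
```

Run:
```python
from h import *
im=cv2.imread('pics/raw_w3.png'); save(im,'w3g',(310,235,370,305),8)
```

```text
(no output)
```

View pics/w3g.png

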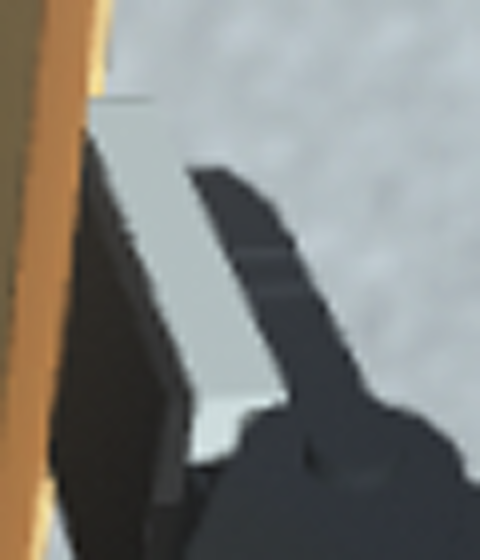

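Run:
```python
from h import *
st=dict(position=[0,0,0],tool_rot=[0,0,0,1])
for u,v in [(352.1,253.6),(343.5,253.6),(374.3,293.1),(329.4,247.3),(346,284.4),(334.4,284.4)]:
  for z in (.011,):
    o,d=ray('wrist',u,v,st); print(u,(o+d*(z-o[2])/d[2]).round(4))
```

```text
352.1 [ 0.05   -0.0005  0.011 ]
343.5 [ 0.0456 -0.0001  0.011 ]
374.3 [ 0.0499 -0.0337  0.011 ]
329.4 [0.0398 0.0069 0.011 ]
346 [ 0.0395 -0.0262  0.011 ]
334.4 [ 0.0345 -0.0258  0.011 ]
```

```bash
python3 -m creep '{"angular":[[0,0,0],[0,0,0],[0,0,0],[0,0,0],[0,0,0],[0,0,0],[0,0,0],[0,0,0]],"slide":[[0,-0.001,0],[0,-0.001,0],[0,-0.001,0],[0,-0.001,0],[0,-0.005,0],[0,-0.01,0],[0,-0.015,0],[0,-0.02,0]],"hand":[0,0,0,0,0,0,0,0]}' 35
python3 - <<'E'
from h import *
st,im=snap('wrist','w4',None,1.5)
print(st['position'],st['contact_force'],st['opening'])
snap('side','s4',(130,140,260,280),4);
snap('scene','c4',(260,130,400,260),4)
E
```

```text
clock: 3.45
position: [0.6204, 0.2217, 0.1096]
tool_rot: [-0.706, 0.034, -0.034, 0.706]
contact_force: [-0.2, 0.5, -1.5]
opening: 0.0624
[0.62040539 0.2217392  0.10960322] [-0.15133923  0.45002579 -1.45560964] 0.062361744999576675
```

View pics/s4.png

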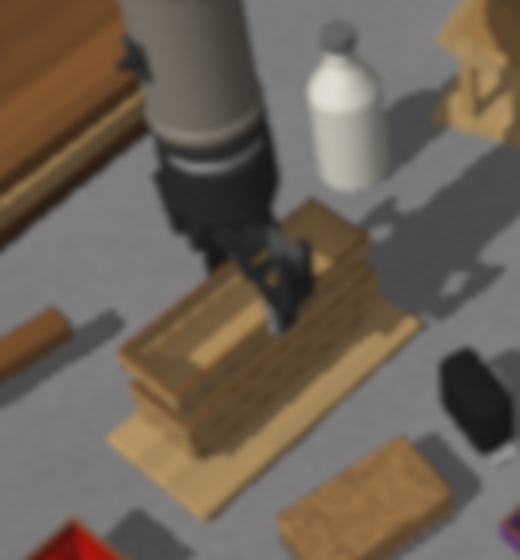

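View pics/c4.png

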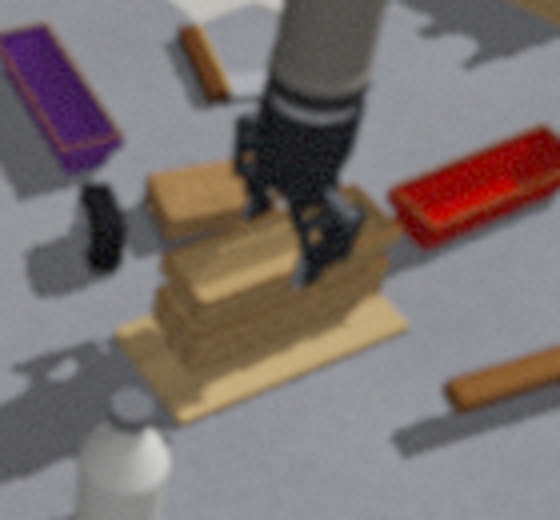

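```bash
python3 -m creep '{"angular":[[0,0,0],[0,0,0],[0,0,0],[0,0,0],[0,0,0],[0,0,0]],"slide":[[0,-0.02,0],[0,-0.06,0],[0,-0.10,0],[0,-0.15,0],[0,-0.2,0],[0,-0.22,0]],"hand":[0,0,0,0,0,0]}'
python3 - <<'E'
from h import *
im=cv2.imread('pics/raw_s1.png'); save(im,'s1b',(232,80,322,190),6)
im=cv2.imread('pics/raw_c1.png'); save(im,'c1b',(140,190,265,325),4.4)
E
```

```text
clock: 4.2
position: [0.6216, 0.2222, 0.3355]
tool_rot: [-0.705, 0.031, -0.037, 0.708]
contact_force: [-0.1, 0.7, -0.9]
opening: 0.062
```

View pics/s1b.png

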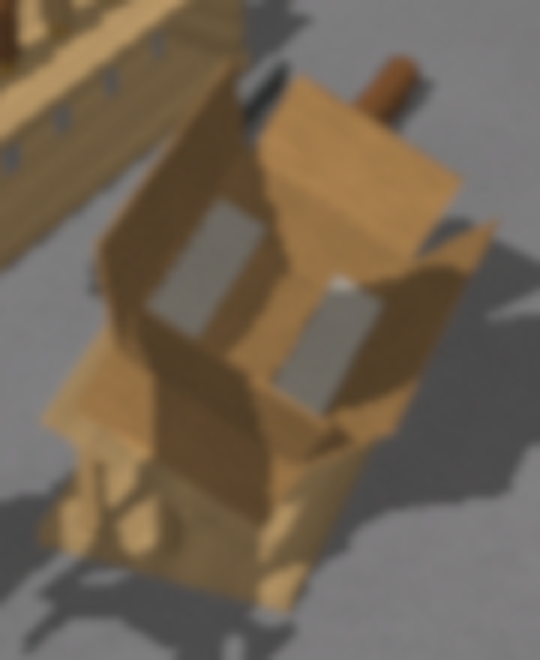

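View pics/c1b.png

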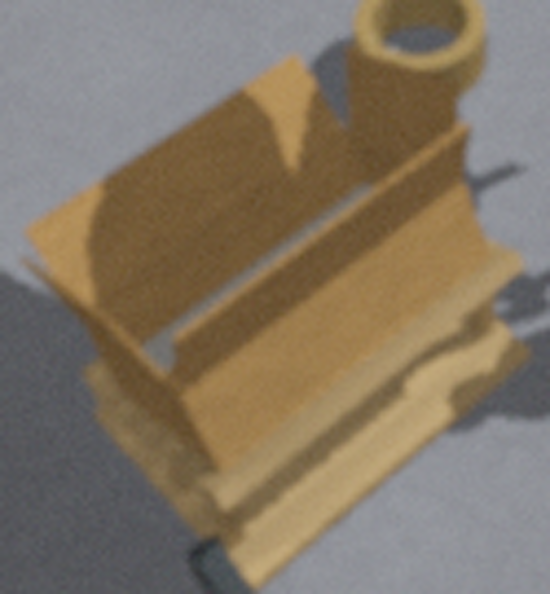

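Run:
```python
from h import *
S=lambda u,v:(232+u/6,80+v/6)
C=lambda u,v:(140+u/4.4,190+v/4.4)
for n,c,s in [('farcreaseR',(185,395),(262,165)),('farcreaseL',(465,185),(140,338)),('farfreeR',(175,350),(232,62)),('farfreeL',(467,127),(100,245)),('nearfreeR',(28,232),(497,222)),('nearfreeL',(298,57),(390,435))]:
    P,e=tri([ray('scene',*C(*c)),ray('side',*S(*s))]); print(n,P.round(4),np.round(e,4))
```

```text
farcreaseR [ 0.6838 -0.3172  0.1473] [0.0058 0.0058]
farcreaseL [ 0.6432 -0.1161  0.1574] [0.0105 0.0105]
farfreeR [ 0.7024 -0.3162  0.2159] [0.0019 0.0019]
farfreeL [ 0.6563 -0.1124  0.2201] [0.0024 0.0024]
nearfreeR [ 0.5315 -0.3502  0.1448] [0.0024 0.0024]
nearfreeL [ 0.487  -0.1447  0.1422] [0.0017 0.0017]
```

```bash
python3 -m creep '{"angular":[[0,-3,0],[0,-6,0],[0,-9,0],[0,-12,0],[0,-15,0],[0,-18,0],[0,-18,0],[0,-18,0]],"slide":[[-0.008,0,-0.03],[-0.02,0,-0.075],[-0.033,0,-0.12],[-0.046,0,-0.165],[-0.058,0,-0.21],[-0.071,0,-0.255],[-0.083,0,-0.30],[-0.096,0,-0.345]],"hand":[0,0,0,0,0,0,0,0]}' 
python3 -m creep '{"angular":[[0,0,0],[0,0,0],[0,0,0],[0,0,0],[0,0,0],[0,0,0]],"slide":[[0.005,0,-0.03],[0.005,0,-0.07],[0.005,0,-0.11],[0.005,0,-0.15],[0.005,0,-0.165],[0.005,0,-0.165]],"hand":[0,0,0,0,0,0]}'
python3 - <<'E'
from h import *
st,im=snap('wrist','w5',None,1.5); np.savez('pics/w5.npz',p=st['position'],q=st['tool_rot']);print(st['position'],st['tool_rot'])
E
```

```text
clock: 5.0
position: [0.4905, -0.1142, 0.3289]
tool_rot: [0.703, 0.077, -0.077, -0.703]
contact_force: [0.3, -1.0, -1.2]
opening: 0.0624
clock: 5.6
position: [0.5312, -0.2759, 0.3278]
tool_rot: [0.703, 0.074, -0.076, -0.703]
contact_force: [-0.1, -0.1, -0.5]
opening: 0.062
[ 0.53122236 -0.2758662   0.32779409] [ 0.70345948  0.07435172 -0.0758449  -0.70275467]
```

View pics/w5.png

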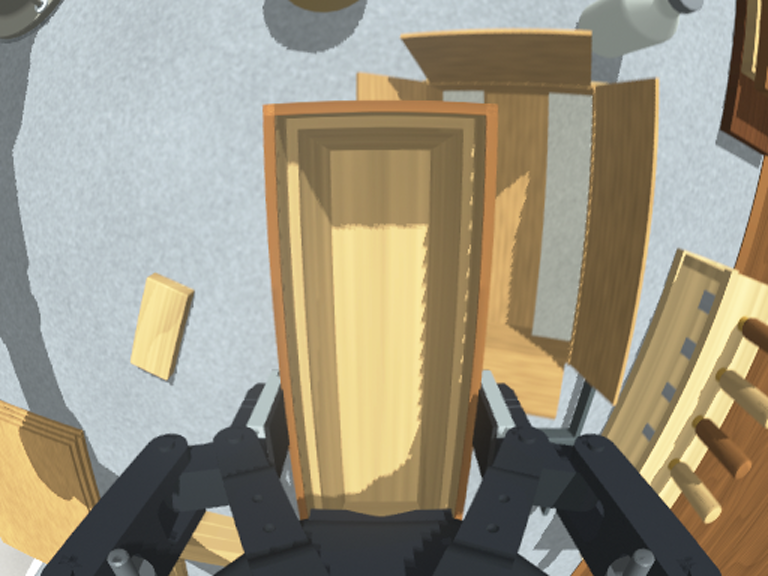

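```bash
python3 -m creep '{"angular":[[0,0,0],[0,0,0],[0,0,0],[0,0,0],[0,0,0]],"slide":[[-0.03,0,0.02],[-0.07,0,0.05],[-0.1,0,0.05],[-0.1,0,0.05],[-0.1,0,0.05]],"hand":[0,0,0,0,0]}'
python3 - <<'E'
from h import *
st,im=snap('wrist','w6',None,1.5); np.savez('pics/w6.npz',p=st['position'],q=st['tool_rot']);print(st['position'],st['tool_rot'])
save(im,'w6z',(250,0,512,260),2.3)
E
```

```text
clock: 6.15
position: [0.4239, -0.2436, 0.3297]
tool_rot: [-0.703, -0.079, 0.077, 0.703]
contact_force: [0.4, -0.0, -0.5]
opening: 0.0623
[ 0.42389978 -0.24356846  0.32967212] [-0.70268087 -0.07867697  0.07694799  0.70294277]
```

View pics/w6.png

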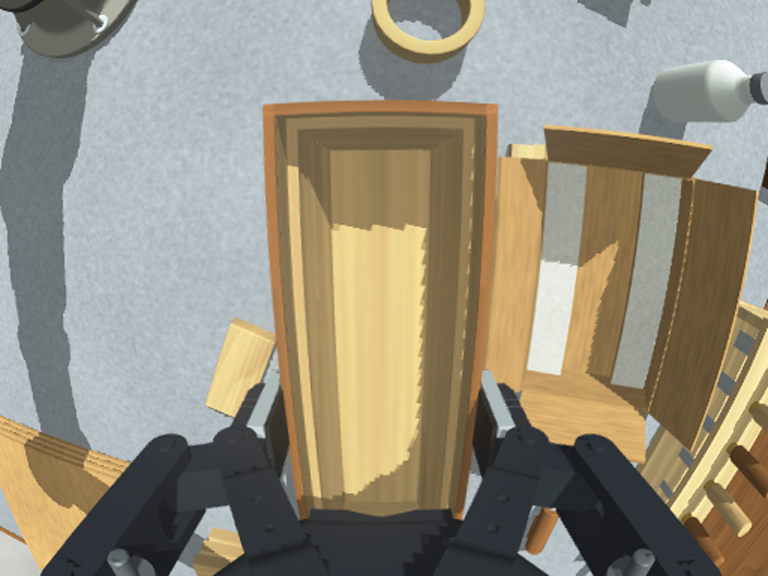

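View pics/w6z.png

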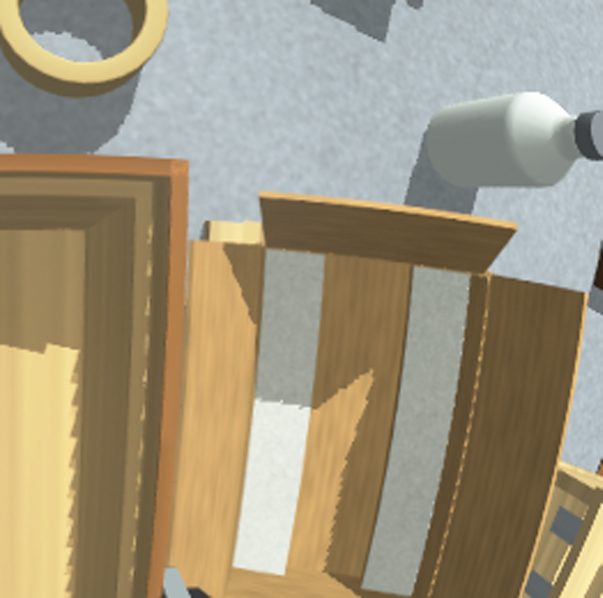

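```bash
cat > fit.py <<'E'
from h import *
from scipy.optimize import least_squares
def Rc(yaw,t=np.radians(25)):
    return R.from_euler('z',yaw).as_matrix()@R.from_euler('y',-t).as_matrix()
E
python3 - <<'E'
from fit import *
st=ld('w6'); W=lambda u,v:(250+u/2.3,v/2.3)
obs=[((-27,103,19),(326,253)),((27,103,19),(413,265)),((-27,-103,19),(285,577)),((27,-103,19),(362,587)),((62,103,19),(470,273)),((62,-103,19),(413,597)),((-62,103,19),(265,250)),((-62,-103,19),(232,568))]
M=np.array([o[0] for o in obs])/1000; uv=np.array([W(*o[1]) for o in obs])
def pr(p,tilt): return p[:3]+M@Rc(p[3],tilt).T
for free in (0,1):
    def res(p): return (proj('wrist',pr(p,p[4] if free else np.radians(25)),st)-uv).ravel()
    s=least_squares(res,[.61,-.22,.1,.21]+([.43] if free else []),loss='soft_l1')
    print(s.x.round(4),np.degrees(s.x[3:]).round(2)); print(res(s.x).reshape(-1,2).round(1).tolist())
p=s=least_squares(lambda p:(proj('wrist',pr(p,np.radians(25)),st)-uv).ravel(),[.61,-.22,.1,.21],loss='soft_l1').x
Rm=Rc(p[3])
S=lambda u,v:(232+u/6,80+v/6)
C=lambda u,v:(140+u/4.4,190+v/4.4)
for n,c,sd in [('farcreaseR',(185,395),(262,165)),('farcreaseL',(465,185),(140,338)),('farfreeR',(175,350),(232,62)),('farfreeL',(467,127),(100,245)),('nearfreeR',(28,232),(497,222)),('nearfreeL',(298,57),(390,435))]:
    P,e=tri([ray('scene',*C(*c)),ray('side',*S(*sd))]); print(n,(Rm.T@(P-p[:3])*1000).round(1))
print('cam in carton',Rm.T@(cam('wrist',st)[4]-p[:3]))
# predicted creases
for q in [(63.5,105,62.5),(63.5,-105,62.5),(-63.5,105,62.5),(60,104,59),(-60,104,59),(60,-104,59),(-60,-104,59)]:
    a=proj('wrist',p[:3]+Rm@np.array(q)/1000,st)[0]; print(q,((a-[250,0])*2.3).round(0),(a*1.5).round())
E
```

```text
[ 0.6393 -0.2216  0.0786  0.2208] [12.65]
[[-0.9, 0.5], [0.3, -0.0], [-0.3, -0.3], [0.3, 0.8], [0.1, 0.0], [-0.3, -0.2], [0.1, -0.6], [0.6, -0.1]]
[ 0.6391 -0.2216  0.0785  0.2201  0.4239] [12.61 24.29]
[[-0.8, 0.5], [0.4, -0.0], [-0.3, -0.2], [0.2, 0.7], [0.1, 0.0], [-0.4, -0.5], [0.1, -0.6], [0.5, 0.1]]
farcreaseR [  49.4 -103.1   52.8]
farcreaseL [ 57.7 102.   60. ]
farfreeR [  95.1 -106.2  107.2]
farfreeL [ 96.5 102.8 111.1]
nearfreeR [ -92.9 -101.9  116.4]
nearfreeL [-92.5 108.4 113.4]
cam in carton [-0.03534355  0.10880627  0.4314899 ]
(63.5, 105, 62.5) [491. 274.] [695. 179.]
(63.5, -105, 62.5) [420. 634.] [649. 414.]
(-63.5, 105, 62.5) [257. 245.] [543. 160.]
(60, 104, 59) [483. 274.] [690. 179.]
(-60, 104, 59) [264. 248.] [547. 162.]
(60, -104, 59) [415. 629.] [645. 410.]
(-60, -104, 59) [228. 598.] [523. 390.]
```

```bash
python3 - <<'E'
from h import *
st=dict(position=[0,0,0],tool_rot=[0,0,0,1])
im=cv2.imread('pics/raw_w6.png'); save(im,'w6t',(160,55,350,360),1.9)
for y in (-.002,-.004,-.006):
  for u,v in [(264,104),(498,104),(276,300),(487,300),(290,440),(473,440)]:
    o,d=ray('wrist',u/1.5,v/1.5,st); print((o+d*(y-o[1])/d[1]).round(4))
E
python3 - <<'E'
from h import *
snap('side','s6',(230,40,380,190),4); snap('scene','c6',(140,110,290,280),3.5)
E
```

```text
[-0.0312 -0.002   0.0967]
[ 0.0331 -0.002   0.0968]
[-0.0303 -0.002   0.0397]
[ 0.0326 -0.002   0.0397]
[-0.0305 -0.002  -0.0118]
[ 0.0329 -0.002  -0.0118]
[-0.0307 -0.004   0.0965]
[ 0.0326 -0.004   0.0965]
[-0.0298 -0.004   0.0404]
[ 0.0321 -0.004   0.0404]
[-0.03   -0.004  -0.0103]
[ 0.0324 -0.004  -0.0103]
[-0.0302 -0.006   0.0963]
[ 0.032  -0.006   0.0963]
[-0.0293 -0.006   0.0411]
[ 0.0315 -0.006   0.0411]
[-0.0295 -0.006  -0.0087]
[ 0.0319 -0.006  -0.0087]
```

View pics/w6t.png

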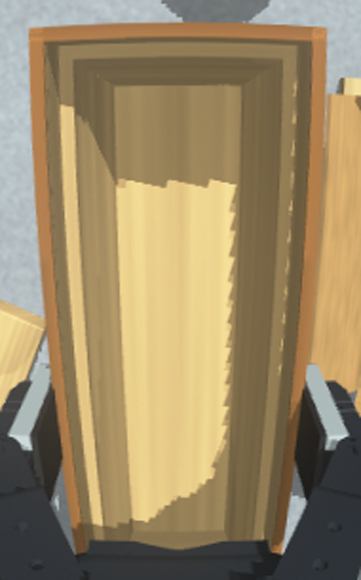

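View pics/s6.png

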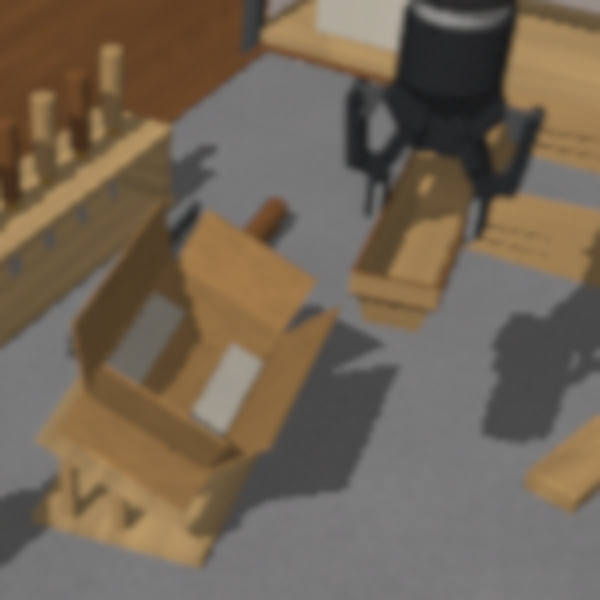

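View pics/c6.png

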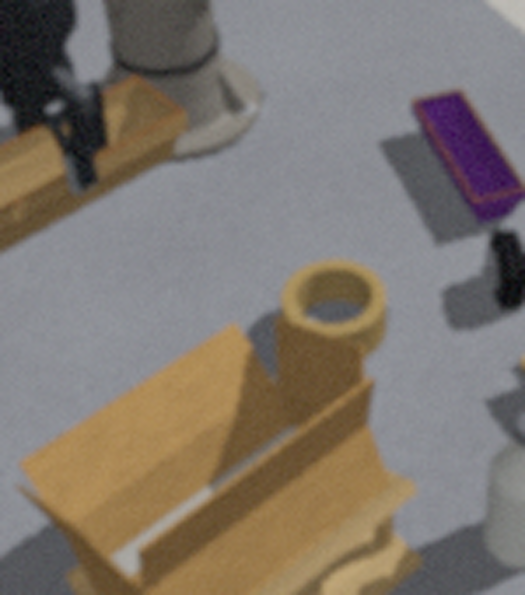

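```bash
cat >> fit.py <<'E'
CP=np.array([.6393,-.2216,.0786]); CY=0.2208; CR=Rc(CY)
TR=CR@np.column_stack([[1,0,0],[0,0,-1],[0,1,0]])  # tool axes for tray placing
def rel(pc,Rt=TR,st=None):
    st=st or get_state(); R0=R.from_quat(st['tool_rot']); P=CP+CR@np.array(pc)/1000
    s=R0.inv().apply(P-st['position']); a=np.degrees((R0.inv()*R.from_matrix(Rt)).as_rotvec())
    print('slide',s.round(4),'ang',a.round(2),'dist',np.linalg.norm(s).round(3),'world',P.round(4)); return s,a
def inc(st=None):
    st=st or get_state(); print('tcp carton mm',(CR.T@(st['position']-CP)*1000).round(1),'ori err',np.degrees((R.from_quat(st['tool_rot']).inv()*R.from_matrix(TR)).as_rotvec()).round(2),'F tool',R.from_quat(st['tool_rot']).inv().apply(st['contact_force']).round(2))
E
python3 -c "
from fit import *
inc(); rel([-1,-1,195])"
```

```text
tcp carton mm [-88.2  25.  317.3] ori err [-2.000e-02  2.000e-02 -2.495e+01] F tool [ 0.63  0.64 -0.01]
slide [ 0.1306  0.0741 -0.0261] ang [-2.000e-02  2.000e-02 -2.495e+01] dist 0.152 world [ 0.5582 -0.2408  0.2549]
```

```bash
python3 -m creep '{"angular":[[0,0,-4],[0,0,-10],[0,0,-16],[0,0,-22],[0,0,-25],[0,0,-25],[0,0,-25],[0,0,-25]],"slide":[[0.02,0.0,-0.005],[0.05,0.01,-0.01],[0.08,0.03,-0.018],[0.11,0.055,-0.024],[0.1306,0.0741,-0.0261],[0.1306,0.0741,-0.0261],[0.1306,0.0741,-0.0261],[0.1306,0.0741,-0.0261]],"hand":[0,0,0,0,0,0,0,0]}'
python3 - <<'E'
from fit import *
inc(); st,im=snap('wrist','w7',None,1.5); np.savez('pics/w7.npz',p=st['position'],q=st['tool_rot']); rel([-1,-1,125])
inc()
E
```

```text
clock: 7.1
position: [0.5578, -0.243, 0.2563]
tool_rot: [-0.67, -0.228, -0.077, 0.702]
contact_force: [0.1, 0.4, -0.2]
opening: 0.0621
tcp carton mm [ -1.2  -3.  196.6] ori err [ 0.15 -0.05  0.07] F tool [0.03 0.28 0.33]
slide [-0.      0.0719  0.0023] ang [ 0.17 -0.05  0.11] dist 0.072 world [ 0.5871 -0.2343  0.1915]
tcp carton mm [ -1.1  -3.1 196.9] ori err [ 0.17 -0.05  0.11] F tool [-0.52  1.97 -0.22]
```

View pics/w7.png

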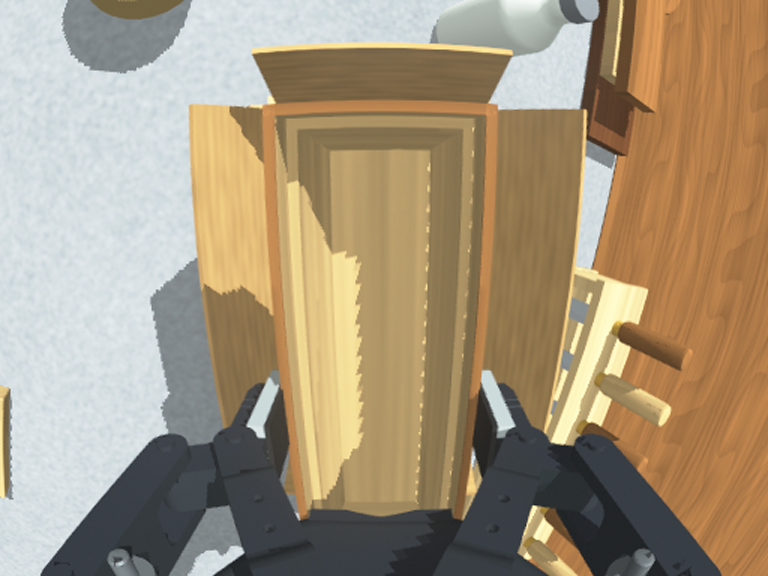

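```bash
python3 -m creep '{"angular":[[0,0,0],[0,0,0],[0,0,0],[0,0,0],[0,0,0],[0,0,0]],"slide":[[0,0.02,0.001],[0,0.05,0.002],[0,0.08,0.002],[0,0.1,0.002],[0,0.1,0.002],[0,0.1,0.002]],"hand":[0,0,0,0,0,0]}'
python3 - <<'E'
from fit import *
inc(); st,im=snap('wrist','w8',None,1.5); np.savez('pics/w8.npz',p=st['position'],q=st['tool_rot']); rel([-1,-1,55])
inc(); snap('side','s8',(230,60,350,200),4)
E
```

```text
clock: 7.75
position: [0.5983, -0.232, 0.1655]
tool_rot: [-0.67, -0.228, -0.077, 0.702]
contact_force: [-0.0, -0.7, -0.8]
opening: 0.0618
tcp carton mm [-1.6 -1.2 96.6] ori err [ 0.13 -0.09  0.07] F tool [-0.52  0.67 -0.64]
slide [0.0001 0.0423 0.001 ] ang [ 0.21 -0.1   0.14] dist 0.042 world [ 0.616  -0.2279  0.128 ]
tcp carton mm [-1.2 -1.8 97.3] ori err [ 0.21 -0.1   0.14] F tool [ 0.07  0.28 -1.17]
```

View pics/w8.png

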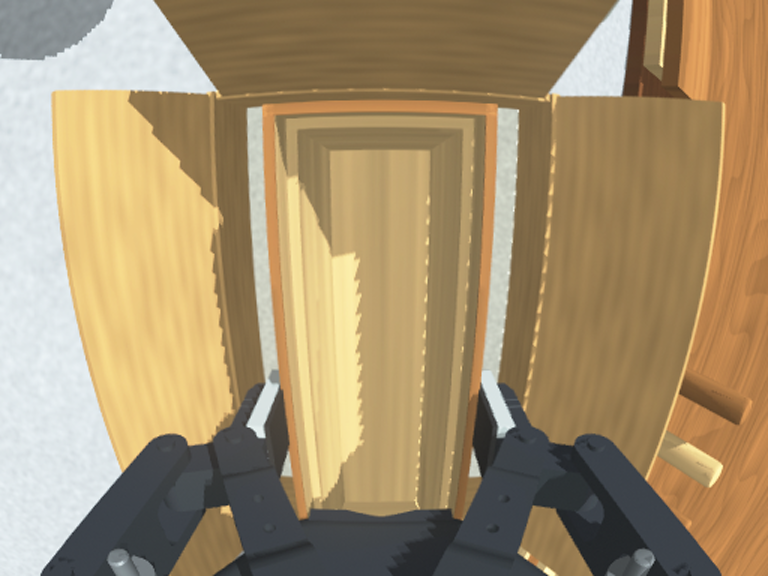

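View pics/s8.png

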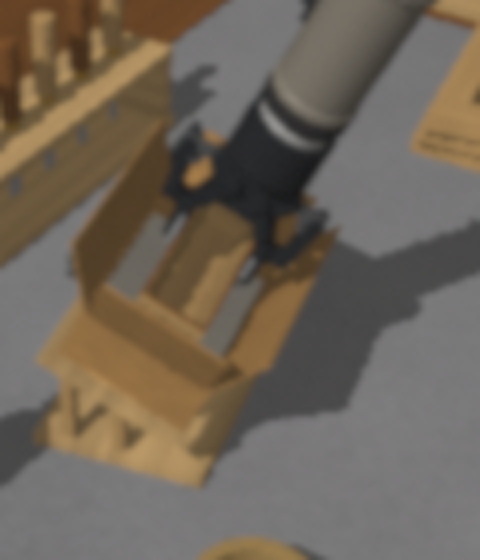

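```bash
python3 -m creep '{"angular":[[0,0,0],[0,0,0],[0,0,0],[0,0,0],[0,0,0]],"slide":[[0.0005,0.02,0.001],[0.0005,0.038,0.001],[0.0005,0.044,0.001],[0.0005,0.044,0.001],[0.0005,0.044,0.001]],"hand":[0,0,0,0,0]}'
python3 - <<'E'
from fit import *
inc();inc(); rel([-.5,-1,45])
E
```

```text
clock: 8.35
position: [0.6164, -0.2274, 0.1259]
tool_rot: [-0.67, -0.228, -0.078, 0.702]
contact_force: [-0.6, 0.7, -0.8]
opening: 0.0623
tcp carton mm [-1.4 -0.6 52.8] ori err [ 0.16 -0.13  0.09] F tool [-0.73  0.54  0.83]
tcp carton mm [-1.4 -0.6 52.8] ori err [ 0.16 -0.13  0.09] F tool [-0.73  0.54  0.83]
slide [ 0.0009  0.0078 -0.0004] ang [ 0.16 -0.13  0.09] dist 0.008 world [ 0.6205 -0.2268  0.1192]
```

```bash
python3 -m creep '{"angular":[[0,0,0],[0,0,0],[0,0,0],[0,0,0]],"slide":[[0.0005,0.003,0],[0.0005,0.005,0],[0.0005,0.006,0],[0.0005,0.006,0]],"hand":[0,0,0,0]}'
python3 - <<'E'
from fit import *
inc(); st,im=snap('wrist','w9',None,1.5); np.savez('pics/w9.npz',p=st['position'],q=st['tool_rot']);inc()
E
```

```text
clock: 8.75
position: [0.6189, -0.2257, 0.1191]
tool_rot: [-0.67, -0.227, -0.077, 0.703]
contact_force: [-0.0, -0.1, -1.7]
opening: 0.0624
tcp carton mm [-1.7  0.4 45.5] ori err [ 0.05 -0.13 -0.01] F tool [-0.74  1.52 -0.06]
tcp carton mm [-1.7  0.4 45.5] ori err [ 0.06 -0.14 -0.01] F tool [-0.71  0.74  0.41]
```

View pics/w9.png

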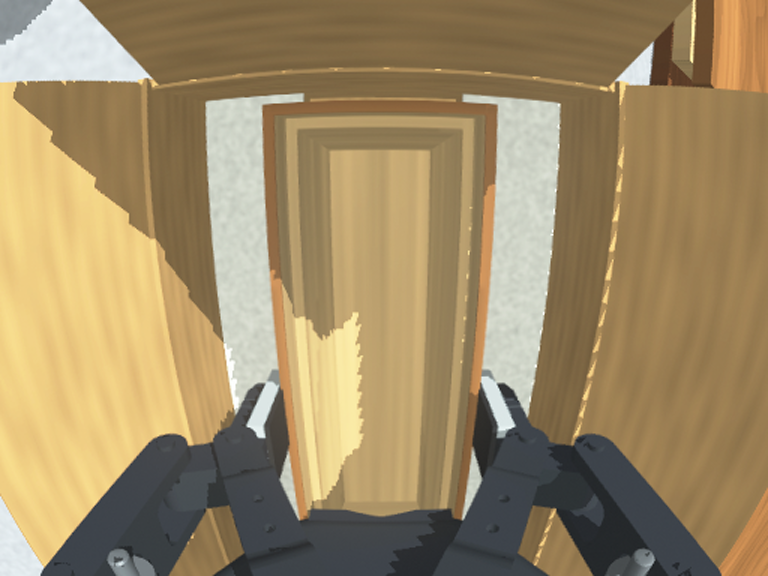

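```bash
python3 -m creep '{"angular":[[0,0,0],[0,0,0],[0,0,0],[0,0,0]],"slide":[[0.001,0.001,0],[0.001,0.002,0],[0.001,0.002,0],[0.001,0.002,0]],"hand":[0,0,0,0]}' 
python3 -c "
from fit import *
inc()"
python3 -m creep '{"angular":[[0,0,0],[0,0,0],[0,0,0],[0,0,0]],"slide":[[0,0.001,0],[0,0.002,0],[0,0.002,0],[0,0.002,0]],"hand":[0,0,0,0]}' 
python3 -c "
from fit import *
inc()"
```

```text
clock: 9.2
position: [0.6208, -0.2255, 0.1183]
tool_rot: [-0.67, -0.228, -0.077, 0.703]
contact_force: [-3.4, 0.3, 2.8]
opening: 0.0619
tcp carton mm [-0.3  0.3 44. ] ori err [ 0.07 -0.13  0.03] F tool [-1.72 -3.9   1.  ]
clock: 9.6
position: [0.6209, -0.2255, 0.1183]
tool_rot: [-0.669, -0.228, -0.077, 0.703]
contact_force: [-12.1, 2.3, 13.7]
opening: 0.0621
tcp carton mm [-0.3  0.2 43.9] ori err [ 0.04 -0.13  0.04] F tool [ -4.49 -17.17   4.84]
```

```bash
python3 -m creep '{"angular":[[0,0,0],[0,0,0],[0,0,0],[0,0,0],[0,0,0],[0,0,0]],"slide":[[0,-0.003,0],[0,-0.003,0],[0,-0.003,0],[0,-0.003,0],[0,-0.003,0],[0,-0.003,0]],"hand":[0,-0.55,-0.65,-0.75,-0.75,-0.75]}'
python3 - <<'E'
from fit import *
inc(); st,im=snap('wrist','w10',None,1.5); np.savez('pics/w10.npz',p=st['position'],q=st['tool_rot']);inc()
E
```

```text
clock: 10.2
position: [0.6204, -0.2254, 0.1185]
tool_rot: [-0.67, -0.227, -0.077, 0.703]
contact_force: [-0.0, 0.1, -0.0]
opening: 0.0748
tcp carton mm [-0.6  0.4 44.3] ori err [ 0.05 -0.13 -0.01] F tool [-0.    0.04  0.11]
tcp carton mm [-0.6  0.4 44.4] ori err [ 0.06 -0.13 -0.  ] F tool [ 0.   -0.02  0.07]
```

View pics/w10.png

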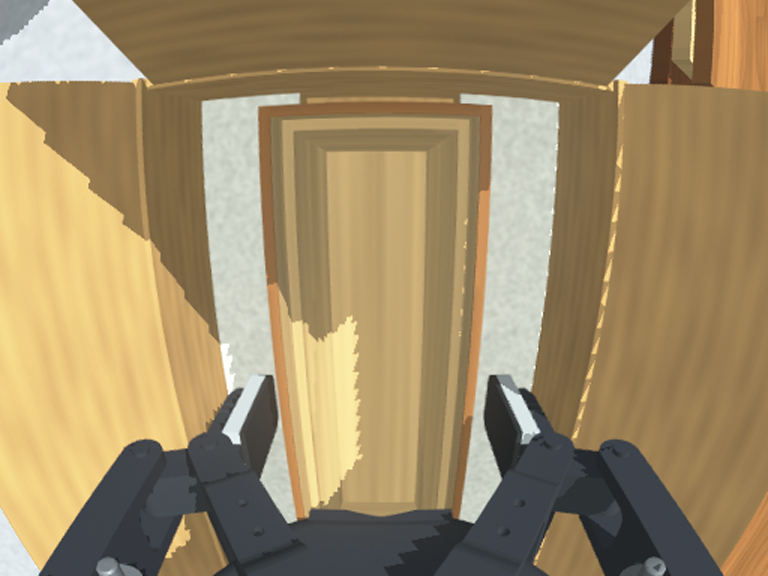

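```bash
python3 -m creep '{"angular":[[0,0,0],[0,0,0],[0,0,0],[0,0,0],[0,0,0],[0,0,0],[0,0,0]],"slide":[[-0.001,-0.01,0],[-0.001,-0.03,0],[-0.001,-0.06,0],[-0.001,-0.1,0],[-0.001,-0.14,0],[-0.001,-0.17,0],[-0.001,-0.17,0]],"hand":[-0.75,-0.75,-0.75,-0.75,0,1,1]}'
python3 - <<'E'
from fit import *
inc(); st,im=snap('wrist','w11',None,1.5); np.savez('pics/w11.npz',p=st['position'],q=st['tool_rot']);inc()
snap('side','s11',(230,60,350,200),4);snap('scene','c11',(140,180,270,320),4)
E
```

```text
clock: 10.95
position: [0.5498, -0.2447, 0.2793]
tool_rot: [-0.672, -0.23, -0.081, 0.699]
contact_force: [-0.6, 0.1, 0.3]
opening: 0.0315
tcp carton mm [  1.2  -2.9 221. ] ori err [ 0.59 -0.13  0.48] F tool [-0.36 -0.46  0.17]
tcp carton mm [-1.000e-01 -1.300e+00  2.182e+02] ori err [ 0.37 -0.13  0.28] F tool [-0.86  0.63  0.42]
```

View pics/w11.png

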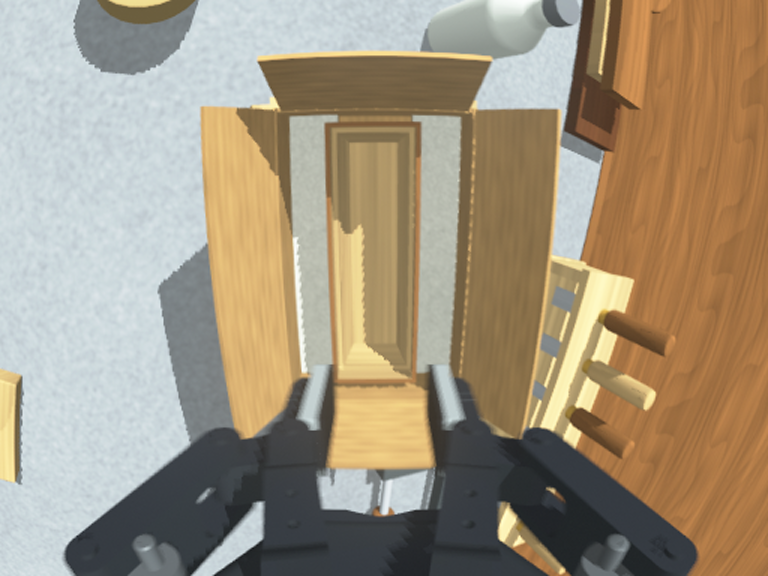

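View pics/s11.png

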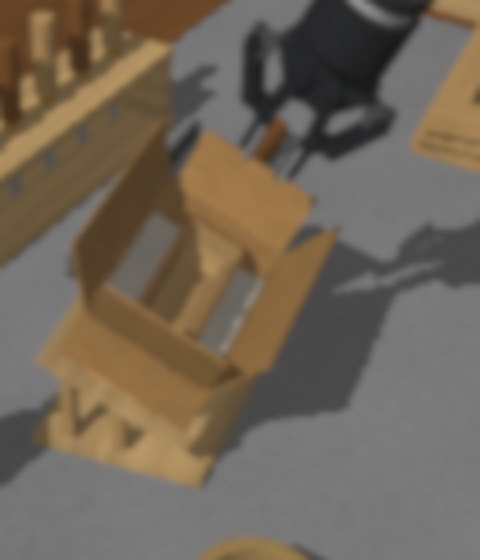

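```bash
cat >> fit.py <<'E'
def angs(pts,st):
    cr={'left':(1,104,59),'right':(1,-104,59),'far':(0,63.5,62.5),'near':(0,-63.5,62.5)}
    for n,(u,v) in pts:
        ax,c,zc=cr[n]; o,d=ray('wrist',u,v,st); o=CR.T@(o-CP)*1000; d=CR.T@d
        oth=1-ax; t=-o[oth]/d[oth] if abs(d[oth])>.0 else 0
        # ray vs cylinder of radius 63 about the crease
        a=np.array([d[ax],d[2]]); b=np.array([o[ax]-c,o[2]-zc]); A=a@a;B=2*a@b;C=b@b-63**2; D=B*B-4*A*C
        for t in ([(-B-np.sqrt(D))/2/A,(-B+np.sqrt(D))/2/A] if D>0 else [-B/2/A]):
            p=o+d*t; s=np.sign(c); print(n,p.round(1),'phi',np.arctan2(p[2]-zc,-s*(p[ax]-c)).round(3),'miss',D<=0)
E
python3 - <<'E'
from fit import *
st=ld('w11'); s=1.5
angs([('left',(375/s,55/s)),('right',(381/s,467/s)),('near',(205/s,250/s)),('far',(556/s,250/s))],st)
for q in [(0,170,90),(0,-170,90),(130,0,90),(-130,0,90)]:
    P=CP+CR@np.array(q)/1000; print(q,P.round(3),np.hypot(*P[:2]).round(3))
E
```

```text
left [1.000e-01 1.276e+02 1.174e+02] phi 1.955 miss False
left [ -0.3 148.5  14.4] phi -2.356 miss False
right [   2.5 -116.5  120.8] phi 1.77 miss False
right [   2.9 -166.8   63.7] phi 3.066 miss False
near [-93.8  28.4 117.7] phi 2.072 miss False
near [-124.1   11.4   45.1] phi -2.862 miss False
far [101.8  26.3 112.5] phi 2.224 miss False
far [126.2  13.   56.4] phi -3.044 miss False
(0, 170, 90) [ 0.565 -0.064  0.16 ] 0.569
(0, -170, 90) [ 0.639 -0.396  0.16 ] 0.752
(130, 0, 90) [ 0.717 -0.204  0.215] 0.746
(-130, 0, 90) [ 0.487 -0.256  0.105] 0.55
```

Run:
```python
from fit import *
P=plane('scene',288.5,263,0.0);print(P, CR.T@(P-CP)*1000)
P=plane('scene',140+520/3.4,170+205/3.4,0.155);print(P, CR.T@(P-CP)*1000)
P=plane('side',217,150,0.155);print(P)
# left start
rel([0,165,83+40]); rel([0,165,80]);
```

```text
[7.16727696e-01 6.70271224e-04 0.00000000e+00] [  79.37048421  199.91665588 -123.73656905]
[0.71359657 0.00402755 0.155     ] [142.77383466 203.87817852  17.72154052]
[7.02446192e-01 2.31047757e-04 1.55000000e-01]
slide [0.0017 0.0914 0.164 ] ang [ 0.03 -0.13 -0.02] dist 0.188 world [ 0.5524 -0.072   0.1901]
slide [0.0017 0.1344 0.164 ] ang [ 0.03 -0.13 -0.02] dist 0.212 world [ 0.5702 -0.068   0.1511]
```

```bash
python3 -m creep '{"angular":[[0,0,0],[0,0,0],[0,0,0],[0,0,0],[0,0,0],[0,0,0],[0,0,0],[0,0,0]],"slide":[[0.001,0,0.03],[0.001,0,0.07],[0.001,0,0.11],[0.001,0,0.15],[0.001,0.03,0.157],[0.001,0.07,0.157],[0.001,0.1,0.157],[0.001,0.1,0.157]],"hand":[1,1,1,1,1,1,1,1]}'
python3 - <<'E'
from fit import *
inc(); st,im=snap('wrist','w12',None,1.5);inc()
snap('side','s12',(230,60,350,200),4)
E
```

```text
clock: 11.9
position: [0.5541, -0.0759, 0.1753]
tool_rot: [-0.668, -0.224, -0.072, 0.706]
contact_force: [-0.7, 0.0, -0.2]
opening: 0.0
tcp carton mm [ -5.6 160.8 109.3] ori err [-0.34 -0.1  -0.67] F tool [-0.7  -0.14  0.19]
tcp carton mm [ -3.5 159.4 111.5] ori err [-0.19 -0.12 -0.42] F tool [ 0.6  -0.84 -0.26]
```

View pics/w12.png

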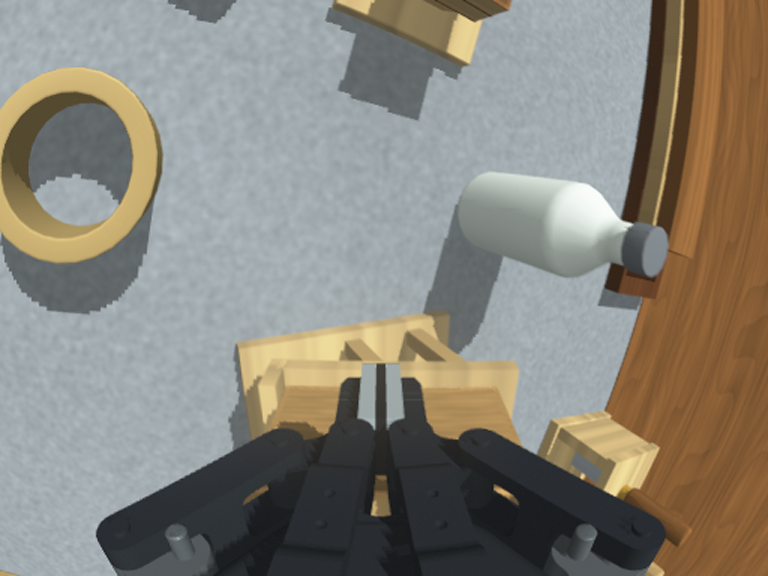

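View pics/s12.png

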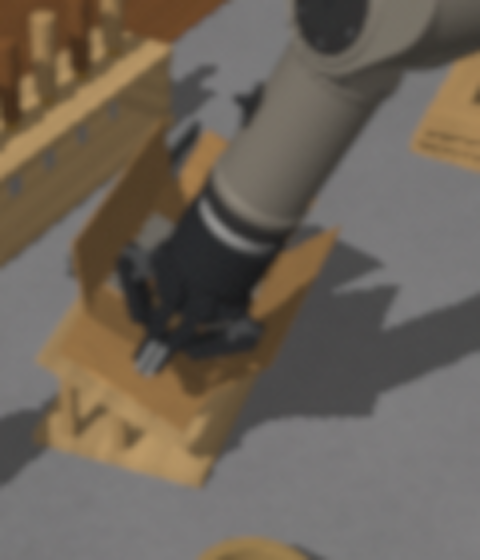

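```bash
python3 -m creep '{"angular":[[0,0,0],[0,0,0],[0,0,0],[0,0,0],[0,0,0],[0,0,0]],"slide":[[0,0.003,-0.015],[0,0.003,-0.03],[0,0.003,-0.045],[0,0.003,-0.06],[0,0.004,-0.075],[0,0.004,-0.075]],"hand":[1,1,1,1,1,1]}'
python3 - <<'E'
from fit import *
inc(); st,im=snap('side','s13',(230,60,350,200),4);inc()
E
python3 -m creep '{"angular":[[0,0,0],[0,0,0],[0,0,0],[0,0,0]],"slide":[[0,0.008,-0.008],[0,0.02,-0.014],[0,0.032,-0.018],[0,0.032,-0.018]],"hand":[1,1,1,1]}'
python3 - <<'E'
from fit import *
inc(); st,im=snap('side','s14',(230,60,350,200),4);inc()
E
```

```text
clock: 12.6
position: [0.576, -0.1549, 0.1805]
tool_rot: [-0.671, -0.227, -0.079, 0.702]
contact_force: [-0.1, -0.9, 0.4]
opening: -0.0001
tcp carton mm [  0.3  78.9 112.3] ori err [ 0.32 -0.3   0.15] F tool [-0.1  -0.54 -0.8 ]
tcp carton mm [  0.3  80.6 112. ] ori err [ 0.22 -0.24  0.12] F tool [-0.13  0.03 -1.14]
clock: 13.05
position: [0.5928, -0.1659, 0.1499]
tool_rot: [-0.669, -0.227, -0.077, 0.703]
contact_force: [-5.4, 1.3, 8.4]
opening: -0.0003
tcp carton mm [ 0.1 64.5 78.7] ori err [-0.02 -0.13  0.01] F tool [-0.94 -9.72  2.47]
tcp carton mm [ 0.1 64.5 78.6] ori err [ 0.01 -0.12  0.02] F tool [ -0.37 -10.16   1.3 ]
```

View pics/s13.png

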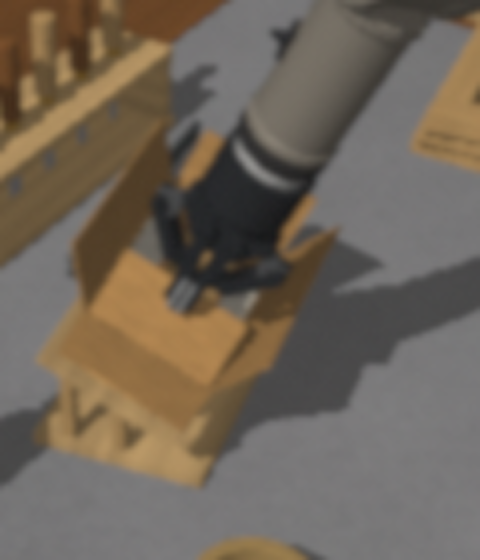

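View pics/s14.png

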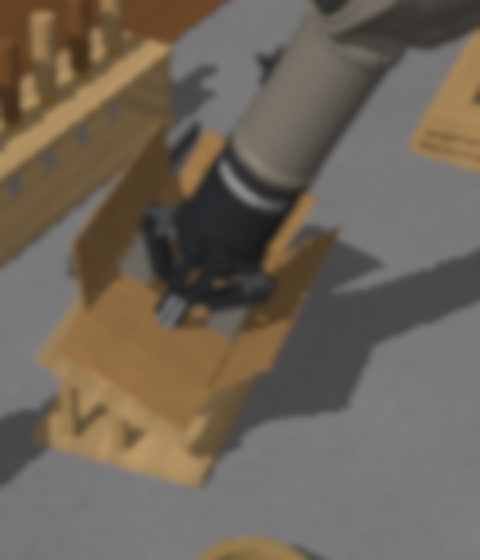

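```bash
python3 -m creep '{"angular":[[0,0,0],[0,0,0],[0,0,0],[0,0,0],[0,0,0],[0,0,0],[0,0,0],[0,0,0]],"slide":[[0,-0.03,0],[0,-0.07,-0.01],[0,-0.09,-0.05],[0,-0.09,-0.09],[0,-0.09,-0.135],[0,-0.09,-0.18],[0,-0.09,-0.22],[0,-0.09,-0.22]],"hand":[1,1,1,1,1,1,1,1]}'
python3 - <<'E'
from fit import *
inc(); st,im=snap('wrist','w15',None,1.5);inc(); rel([0,-155,115])
E
```

```text
clock: 13.9
position: [0.6008, -0.3976, 0.2271]
tool_rot: [-0.672, -0.223, -0.078, 0.702]
contact_force: [-0.7, 0.4, -0.2]
opening: 0.0
tcp carton mm [  -6.2 -163.3  166.7] ori err [ 0.44 -0.56 -0.29] F tool [-0.59 -0.1   0.54]
tcp carton mm [  -4.6 -159.3  166.5] ori err [ 0.15 -0.43 -0.22] F tool [0.3  0.15 0.38]
slide [0.0048 0.0514 0.0045] ang [ 0.15 -0.43 -0.22] dist 0.052 world [ 0.6258 -0.3835  0.1828]
```

View pics/w15.png

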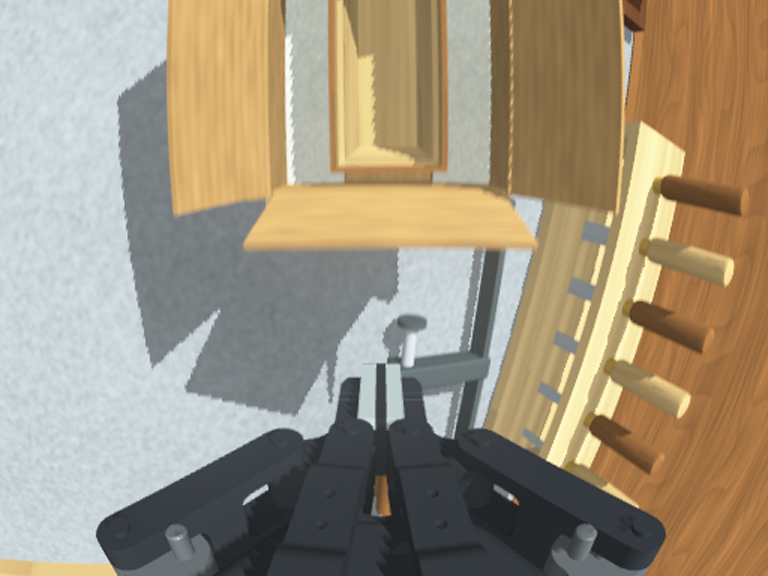

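```bash
python3 -m creep '{"angular":[[0,0,0],[0,0,0],[0,0,0],[0,0,0]],"slide":[[0,0.02,0],[0,0.045,0],[0,0.051,0],[0,0.051,0]],"hand":[1,1,1,1]}'
python3 - <<'E'
from fit import *
inc()
E
python3 -m creep '{"angular":[[0,0,0],[0,0,0],[0,0,0],[0,0,0],[0,0,0],[0,0,0]],"slide":[[0,0,0.015],[0,0,0.03],[0,0,0.045],[0,0,0.06],[0,0,0.075],[0,0,0.075]],"hand":[1,1,1,1,1,1]}'
python3 - <<'E'
from fit import *
inc(); st,im=snap('wrist','w16',None,1.5);inc()
E
```

```text
clock: 14.35
position: [0.624, -0.3817, 0.1826]
tool_rot: [-0.668, -0.227, -0.075, 0.705]
contact_force: [0.0, 0.3, 0.0]
opening: -0.0004
tcp carton mm [  -1.4 -152.8  115.3] ori err [-0.22 -0.08 -0.12] F tool [0.07 0.02 0.27]
clock: 14.95
position: [0.6082, -0.309, 0.1868]
tool_rot: [-0.669, -0.229, -0.077, 0.703]
contact_force: [-0.0, 0.3, 0.1]
opening: 0.0
tcp carton mm [  0.9 -78.4 119. ] ori err [0.   0.03 0.12] F tool [ 0.08 -0.06  0.27]
tcp carton mm [  0.5 -79.9 119. ] ori err [ 0.1  -0.02  0.11] F tool [ 1.25 -0.05 -0.03]
```

View pics/w16.png

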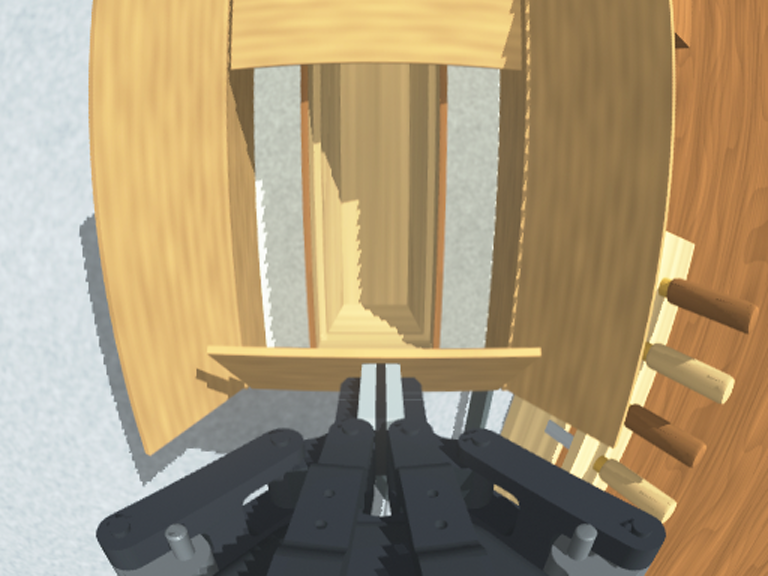

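```bash
python3 -m creep '{"angular":[[0,0,0],[0,0,0],[0,0,0],[0,0,0],[0,0,0]],"slide":[[0,0.008,0.008],[0,0.018,0.011],[0,0.03,0.014],[0,0.041,0.015],[0,0.041,0.015]],"hand":[1,1,1,1,1]}'
python3 - <<'E'
from fit import *
inc(); st,im=snap('wrist','w17',None,1.5);inc()
E
```

```text
clock: 15.5
position: [0.6207, -0.2927, 0.1498]
tool_rot: [-0.669, -0.228, -0.077, 0.703]
contact_force: [-12.2, 2.7, 16.7]
opening: -0.0001
tcp carton mm [ -0.5 -65.3  78.8] ori err [-0.05 -0.11 -0.  ] F tool [ -3.2  -19.95   5.28]
tcp carton mm [ -0.5 -65.3  78.8] ori err [-0.04 -0.12  0.  ] F tool [ -3.71 -20.81   6.19]
```

View pics/w17.png

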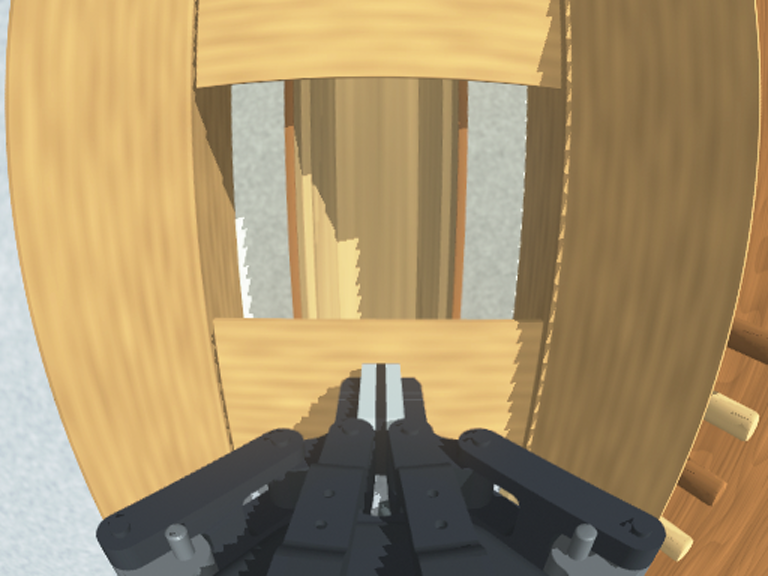

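```bash
python3 -m creep '{"angular":[[0,0,0],[0,0,0],[0,0,0],[0,0,0],[0,0,0],[0,0,0],[0,0,0],[0,0,0]],"slide":[[0,-0.03,0],[0,-0.07,0.01],[0.01,-0.1,0.03],[0.04,-0.1,0.05],[0.08,-0.1,0.065],[0.11,-0.1,0.065],[0.13,-0.1,0.065],[0.13,-0.1,0.065]],"hand":[1,1,1,1,1,1,1,1]}'
python3 - <<'E'
from fit import *
inc(); st,im=snap('wrist','w18',None,1.5);inc(); rel([130,0,117])
E
```

```text
clock: 16.35
position: [0.6842, -0.21, 0.293]
tool_rot: [-0.669, -0.23, -0.076, 0.703]
contact_force: [-0.3, 0.2, -0.6]
opening: 0.0001
tcp carton mm [132.6   1.4 174.7] ori err [-0.08  0.12  0.11] F tool [-0.5   0.44  0.27]
tcp carton mm [129.8   0.4 174.6] ori err [-0.05 -0.01 -0.07] F tool [-0.46  0.27 -0.3 ]
slide [ 0.0002  0.0576 -0.0004] ang [-0.05 -0.01 -0.07] dist 0.058 world [ 0.706  -0.2066  0.2396]
```

View pics/w18.png

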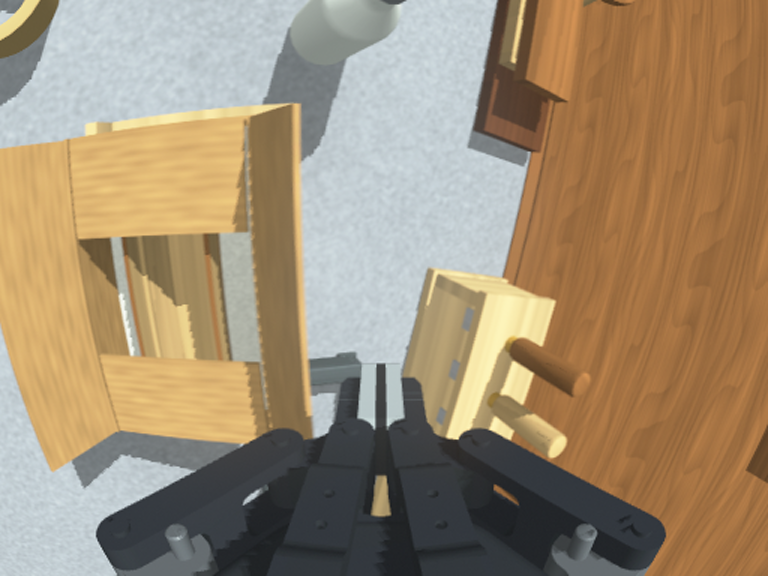

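Run:
```python
from fit import *
P,e=tri([ray('scene',256,347),ray('side',211.5,84)]);print(P,e,CR.T@(P-CP)*1000)
```

```text
[ 0.93566809 -0.25695862  0.19798988] [np.float64(0.0015564633275509036), np.float64(0.0015564633275509875)] [305.51774917 -99.4078542  -10.73311341]
```

Rack handle tops lie at carton x ≈ 305 mm, so they are well clear. Descending behind the far flap and pushing.

```bash
python3 -m creep '{"angular":[[0,0,0],[0,0,0],[0,0,0],[0,0,0],[0,0,0]],"slide":[[0,0.02,0],[0,0.045,0],[0,0.057,0],[0,0.057,0],[0,0.057,0]],"hand":[1,1,1,1,1]}'
python3 - <<'E'
from fit import *
inc()
E
python3 -m creep '{"angular":[[0,0,0],[0,0,0],[0,0,0],[0,0,0],[0,0,0],[0,0,0]],"slide":[[-0.015,0,0],[-0.03,0,0],[-0.045,0,0],[-0.06,0,0],[-0.065,0,0],[-0.065,0,0]],"hand":[1,1,1,1,1,1]}'
python3 - <<'E'
from fit import *
inc(); st,im=snap('wrist','w19',None,1.5);inc()
snap('side','s19',(230,40,350,190),4)
E
```

```text
clock: 16.9
position: [0.704, -0.2086, 0.2414]
tool_rot: [-0.67, -0.227, -0.077, 0.703]
contact_force: [-0.3, 0.3, 0.3]
opening: -0.0001
tcp carton mm [128.6  -1.5 119.7] ori err [ 0.08 -0.19 -0.04] F tool [-0.05 -0.39  0.32]
clock: 17.5
position: [0.6464, -0.222, 0.2151]
tool_rot: [-0.67, -0.227, -0.078, 0.702]
contact_force: [-0.1, 0.0, -0.2]
opening: 0.0001
tcp carton mm [ 63.9  -1.9 120.8] ori err [ 0.17 -0.22  0.03] F tool [-0.14  0.15  0.04]
tcp carton mm [ 64.5  -1.4 120.3] ori err [ 0.12 -0.18  0.04] F tool [0.77 0.74 0.16]
```

View pics/w19.png

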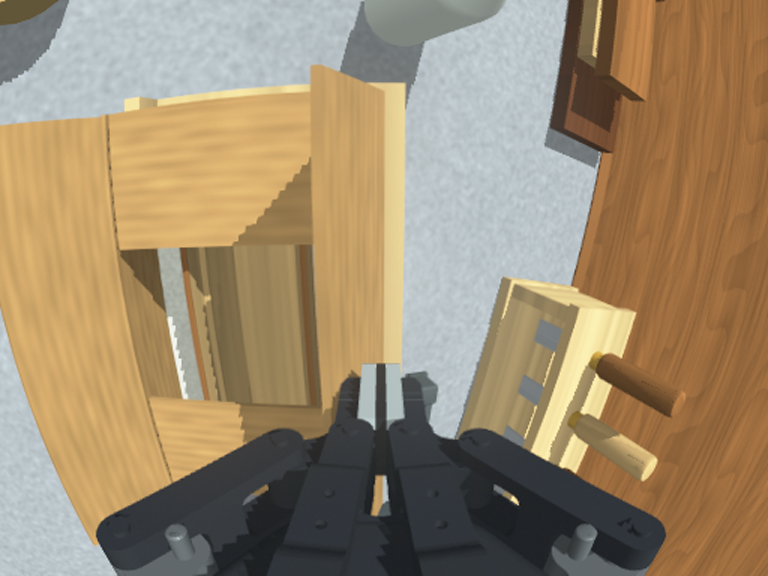

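View pics/s19.png

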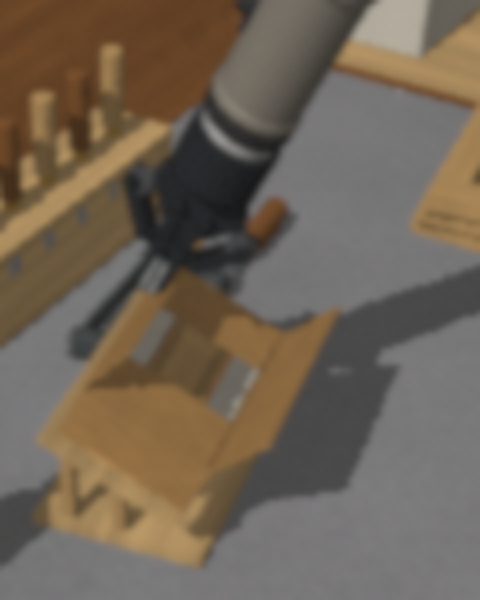

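```bash
python3 -m creep '{"angular":[[0,0,0],[0,0,0],[0,0,0],[0,0,0],[0,0,0],[0,0,0],[0,0,0]],"slide":[[-0.012,0,0],[-0.022,0.002,0],[-0.027,0.01,0],[-0.031,0.02,0],[-0.034,0.03,0],[-0.035,0.036,0],[-0.035,0.036,0]],"hand":[1,1,1,1,1,1,1]}'
python3 - <<'E'
from fit import *
inc(); st,im=snap('wrist','w20',None,1.5);inc()
E
```

```text
clock: 18.3
position: [0.6309, -0.2242, 0.1659]
tool_rot: [-0.669, -0.227, -0.077, 0.703]
contact_force: [0.4, 0.1, 0.3]
opening: -0.0002
tcp carton mm [28.9 -0.6 82.8] ori err [ 0.02 -0.16 -0.05] F tool [ 0.49 -0.12 -0.01]
tcp carton mm [29.2 -0.4 82.8] ori err [ 0.01 -0.14 -0.03] F tool [ 0.13  0.74 -0.46]
```

View pics/w20.png

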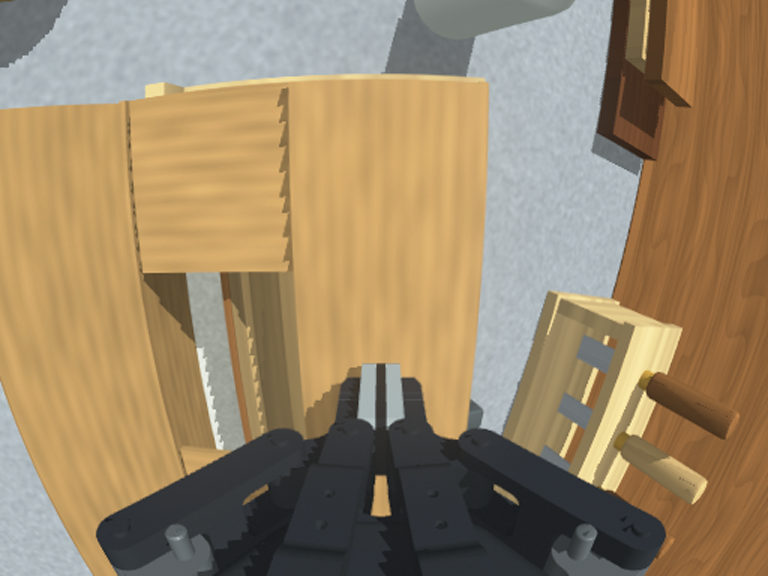

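```bash
python3 -m creep '{"angular":[[0,0,0],[0,0,0],[0,0,0]],"slide":[[0,0.002,0],[0,0.003,0],[0,0.003,0]],"hand":[1,1,1]}'
python3 - <<'E'
from fit import *
inc()
E
python3 -m creep '{"angular":[[0,0,0],[0,0,0],[0,0,0],[0,0,0],[0,0,0],[0,0,0],[0,0,0],[0,0,0]],"slide":[[0,-0.03,0],[0,-0.07,0],[-0.01,-0.1,0],[-0.05,-0.1,0],[-0.09,-0.1,0],[-0.13,-0.1,0],[-0.152,-0.1,0],[-0.152,-0.1,0]],"hand":[1,1,1,1,1,1,1,1]}'
python3 - <<'E'
from fit import *
inc(); st,im=snap('wrist','w21',None,1.5); rel([-122,0,118])
E
```

```text
clock: 18.65
position: [0.6314, -0.2238, 0.1657]
tool_rot: [-0.669, -0.227, -0.077, 0.703]
contact_force: [-10.3, 0.8, 11.6]
opening: 0.0001
tcp carton mm [29.3 -0.4 82.4] ori err [ 0.01 -0.11 -0.02] F tool [ -4.05 -14.68   3.05]
clock: 19.45
position: [0.4529, -0.2635, 0.1881]
tool_rot: [-0.669, -0.224, -0.077, 0.704]
contact_force: [0.9, 0.3, 0.1]
opening: 0.0001
tcp carton mm [-126.9   -0.   180. ] ori err [ 0.   -0.45 -0.21] F tool [0.88 0.3  0.06]
slide [0.0018 0.0622 0.0002] ang [ 0.05 -0.29 -0.04] dist 0.062 world [ 0.4828 -0.2567  0.134 ]
```

View pics/w21.png

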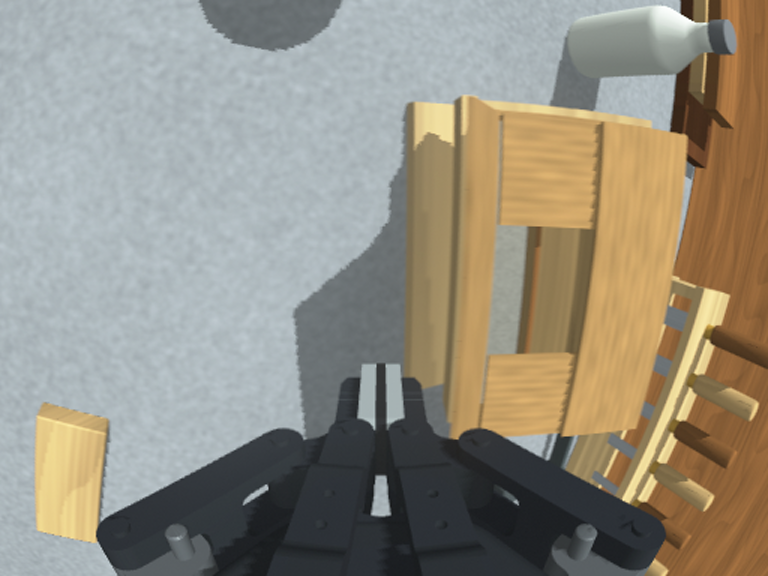

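```bash
python3 -m creep '{"angular":[[0,0,0],[0,0,0],[0,0,0],[0,0,0],[0,0,0]],"slide":[[0,0.02,0],[0,0.045,0],[0,0.062,0],[0,0.062,0],[0,0.062,0]],"hand":[1,1,1,1,1]}'
python3 - <<'E'
from fit import *
inc()
E
python3 -m creep '{"angular":[[0,0,0],[0,0,0],[0,0,0],[0,0,0],[0,0,0],[0,0,0]],"slide":[[0.015,0,0],[0.03,0,0],[0.045,0,0],[0.056,0,0],[0.058,0,0],[0.058,0,0]],"hand":[1,1,1,1,1,1]}'
python3 - <<'E'
from fit import *
inc(); st,im=snap('wrist','w22',None,1.5);inc()
E
```

```text
clock: 20.0
position: [0.4836, -0.2566, 0.1348]
tool_rot: [-0.669, -0.228, -0.077, 0.703]
contact_force: [0.4, -0.4, 0.1]
opening: 0.0002
tcp carton mm [-1.209e+02 -1.000e-01  1.184e+02] ori err [ 0.04 -0.01  0.06] F tool [ 0.38  0.02 -0.47]
clock: 20.6
position: [0.534, -0.2458, 0.1596]
tool_rot: [-0.67, -0.228, -0.077, 0.703]
contact_force: [-0.3, 0.4, -0.1]
opening: 0.0002
tcp carton mm [-63.7  -0.6 119. ] ori err [ 0.1  -0.07  0.07] F tool [-0.21  0.02  0.47]
tcp carton mm [-64.6  -0.5 118.9] ori err [ 0.08 -0.12  0.02] F tool [-0.2  -0.21 -0.68]
```

View pics/w22.png

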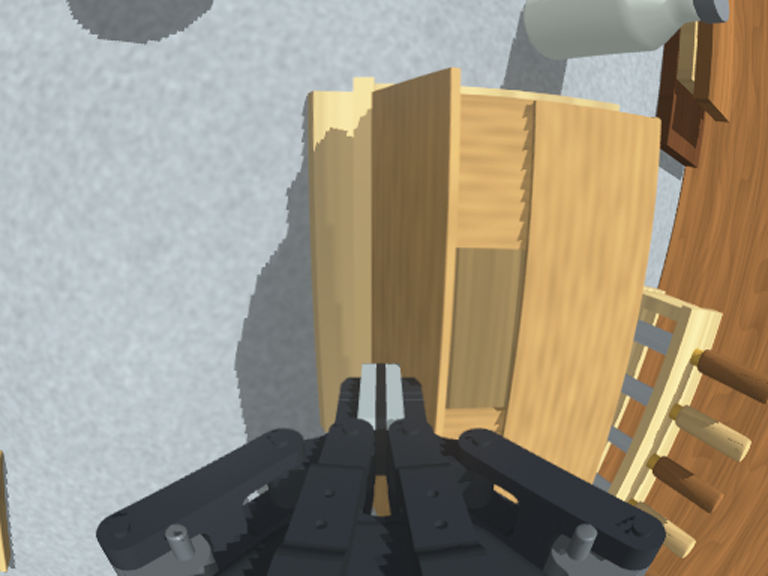

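```bash
python3 -m creep '{"angular":[[0,0,0],[0,0,0],[0,0,0],[0,0,0],[0,0,0],[0,0,0],[0,0,0]],"slide":[[0.012,0,0],[0.022,0.002,0],[0.027,0.01,0],[0.031,0.02,0],[0.034,0.03,0],[0.034,0.038,0],[0.034,0.038,0]],"hand":[1,1,1,1,1,1,1]}'
python3 - <<'E'
from fit import *
inc(); st,im=snap('wrist','w23',None,1.5);inc()
E
```

```text
clock: 21.35
position: [0.5795, -0.2355, 0.1408]
tool_rot: [-0.669, -0.228, -0.077, 0.703]
contact_force: [-9.4, 3.2, 16.9]
opening: 0.0002
tcp carton mm [-29.4  -0.4  82.3] ori err [ 0.   -0.11  0.1 ] F tool [ -0.52 -18.9    5.19]
tcp carton mm [-29.4  -0.4  82.3] ori err [ 0.02 -0.11  0.11] F tool [ -0.5  -16.52   4.21]
```

View pics/w23.png

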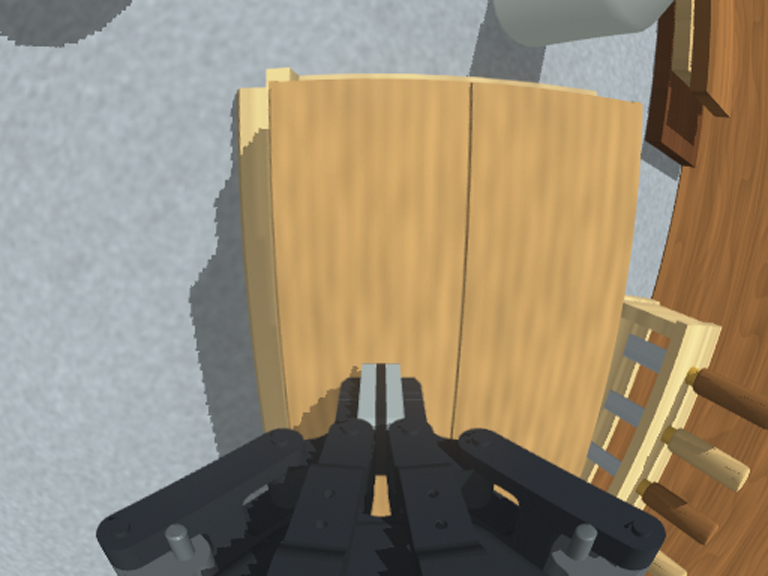

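Shut flat. Retreat straight up and check from all cameras.

```bash
python3 -m creep '{"angular":[[0,0,0],[0,0,0],[0,0,0],[0,0,0],[0,0,0],[0,0,0],[0,0,0],[0,0,0]],"slide":[[0,-0.01,0],[0,-0.04,0],[0,-0.08,0],[0,-0.12,0],[0,-0.16,0],[-0.03,-0.18,0.02],[-0.06,-0.19,0.05],[-0.06,-0.19,0.05]],"hand":[1,1,1,1,1,1,1,1]}'
python3 - <<'E'
from fit import *
st,im=snap('wrist','w24',None,1.5); snap('side','s24',(130,60,350,290),2.6);snap('scene','c24',(130,120,420,330),2.7)
E
```

```text
clock: 22.2
position: [0.4307, -0.2125, 0.2818]
tool_rot: [-0.668, -0.224, -0.075, 0.706]
contact_force: [0.6, 0.9, 0.0]
opening: -0.0002
```

View pics/w24.png

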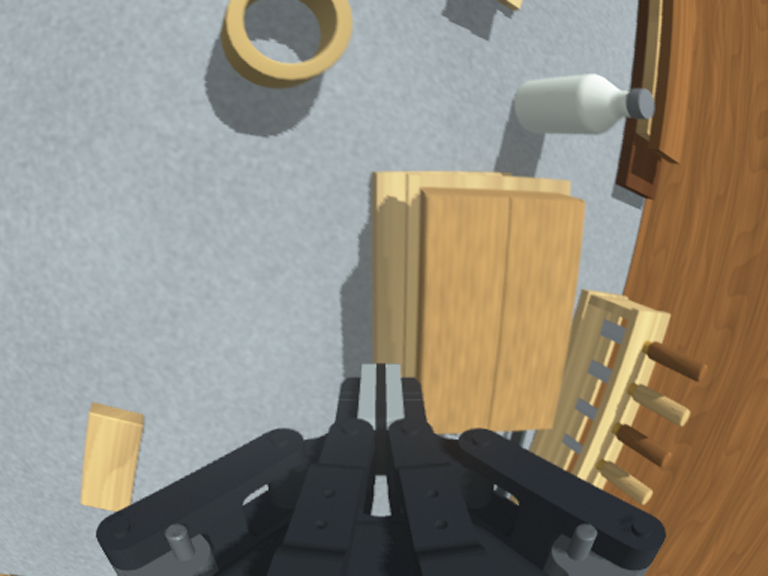

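View pics/s24.png

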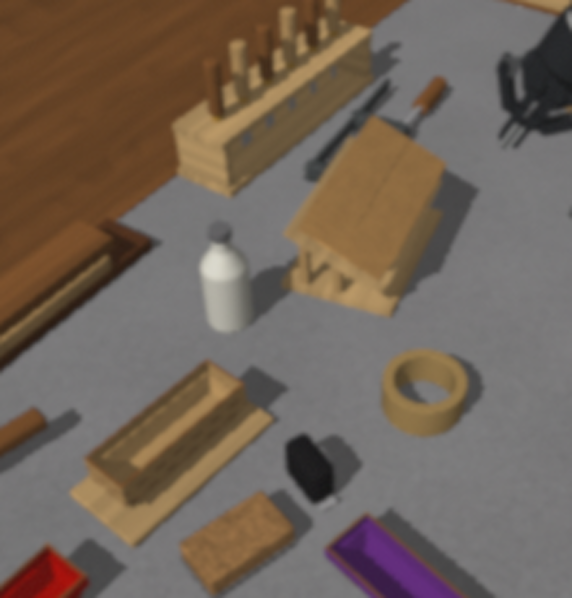

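View pics/c24.png

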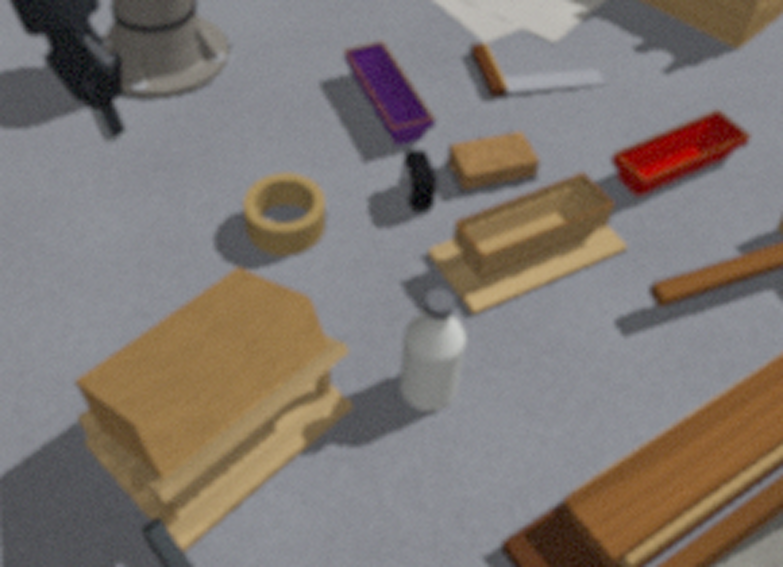

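```bash
python3 -c "
from bench import *
print(get_state()['contact_force'],get_state()['clock']); print(sign_off())"
```

```text
[ 0.48686518  0.39888796 -0.1487417 ] 22.35
the job is handed in; nothing more can be done
None
```

The top tray is in the carton's slot and the carton is closed. I handed the job in at 22.35 s with the gripper clear of everything; `sign_off()` reports no verdict.

- **Tray:** I lifted only the top tray straight up, carried it over and lowered it until it touched the slot floor. It went in squarely, and the force read about zero after release. The wrist view then showed it about 1–2 mm down-slope of the slot's centre, and I left it there.
- **Flaps:** I folded the left and right end flaps first, then the far and near long flaps. Each was pressed down with 10–21 N. The fingertip stopped at carton z of about 62 mm on the end flaps and 65.4 mm on the long ones, which match the heights given for shut flaps.
- **Last look:** The wrist, side and scene views show the lid flat with the long flaps meeting in the middle. The other two trays are still nested on their pad, and the bystanders and the red and purple look-alikes in view look unmoved. I judged those by eye and did not measure their positions.

No check failed. The cameras agreed on the flap edges to a few millimetres, but the far crease corners triangulated 6–14 mm out, so I located the carton from the wrist view.

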